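Tip out the cover screws, then hold the cover plate over the drive housing

TASK

Get the drive housing ready for a workmate to screw its cover on: tip the steel cup on its stand until all three thumb screws have dropped into the tray under it, then swing the cup back fully upright. Then pick up the steel cover plate with the three holes by its handle and hold it level about 2 cm above the housing, not touching it, turned so that each threaded hole can be seen whole through its hole in the plate. Finish holding it there in the gripper, keeping still, and leave everything else on the bench where it is.

Things in the scene. Friction and masses are not known exactly. Their poses are not given: they have to be found in the camera images.
- tipper: Tipping-cup stand, fixed to the bench; origin on the bench under the hinge; z up, x the way the cup pours, y along the hinge. Uprights 118 mm high at y = +-70 mm carry a round steel cup: rim 88 mm across and 35 mm above the hinge, 65 mm tall. Under it a fixed grey open tray, 40 mm high, 5 mm walls, spans x = -45 to +155, y = +-85 mm outside.
- tipper_hinge (a point): Point on the stand's hinge axis, midway between the uprights, 105 mm above the bench. Its axes are the stand's and do not tip.
- cup (a joint): Tilt of the cup about the hinge, rad: 0 = upright (a stop; the start), growing as the mouth swings over towards the stand's +x, up to a stop at 2.3. Friction of about 0.12 N m: it stays where it is left. At 2.1 or more all screws slide out into the tray.
- cup_bar (a point): Middle of the round cross-bar fixed to the cup: 12 mm thick, parallel to the hinge, 100 mm clear between its side arms. Cup upright: 87 mm behind the hinge (stand -x), 50 mm above it. As the cup tips by t it goes over the top: stand x = -100 cos(t + 0.524), z over hinge = 100 sin(t + 0.524) mm. Pinch it from above (it turns between the fingers) or push it.
- cover_grip (a point): Centre of the handle bar of the loose steel cover plate. Plate 150 (x) x 100 (y) x 5 mm with three 18 mm through holes, 0.35 to 0.65 kg. Bar 80 mm long along x, 14 mm wide and high, centre 55 mm above the underside over the plate's middle, on posts at x = +-35 mm. z up; two holes at the +x end, one at the -x end. It starts flat on the bench.
- cover: The same cover plate; origin at the centre of its underside, axes as for the grip point.
- housing: Aluminium drive housing fixed to the bench, 150 (x) x 100 (y) x 50 mm high, origin at the centre of its underside, with an open square pocket in its top and three 9 mm threaded holes in the rim: two at its +x end, one at its -x end, the same pattern as the cover plate.
- hole0 (a point): Centre of a through hole of the cover plate (18 mm wide), at its underside, (56, 34) mm from the plate's centre in x, y.
- thread0 (a point): Mouth of the threaded hole (9 mm wide) in the housing's top that cover hole 0 belongs over; (56, 34) mm from the housing's centre in x, y, 50 mm above the bench.
- hole1 (a point): Centre of a through hole of the cover plate (18 mm wide), at its underside, (56, -34) mm from the plate's centre in x, y.
- thread1 (a point): Mouth of the threaded hole (9 mm wide) in the housing's top that cover hole 1 belongs over; (56, -34) mm from the housing's centre in x, y, 50 mm above the bench.
- hole2 (a point): Centre of a through hole of the cover plate (18 mm wide), at its underside, (-56, 0) mm from the plate's centre in x, y.
- thread2 (a point): Mouth of the threaded hole (9 mm wide) in the housing's top that cover hole 2 belongs over; (-56, 0) mm from the housing's centre in x, y, 50 mm above the bench.
- screw0_center (a point): Middle of one of three like steel thumb screws, at the start inside the cup: round head 24 mm across and 9 mm thick, 8 mm shank, 23 mm long in all, 35 g.
- screw1_center (a point): Middle of one of three like steel thumb screws, at the start inside the cup: round head 24 mm across and 9 mm thick, 8 mm shank, 23 mm long in all, 35 g.
- screw2_center (a point): Middle of one of three like steel thumb screws, at the start inside the cup: round head 24 mm across and 9 mm thick, 8 mm shank, 23 mm long in all, 35 g.
- tape: Bystander: roll of brown tape, 100 mm across, 48 mm tall, lying flat; origin at its underside.
- weight: Bystander: dark steel press weight 120 x 60 x 15 mm with a bow handle (66 mm high overall) and no holes; origin at its underside.
- wrench: Bystander: 160 mm wrench lying on the bench.
- scraper: Bystander: 200 mm spatula-like scraper lying on the bench.
- glue: Bystander: white glue bottle, 48 mm across, 120 mm tall; origin at its underside.
- discs: Bystander: pile of white card discs, 90 mm across, 22 mm high; origin at its underside.
There are look-alikes about, which are no part of the job. Leave any orange or purple look-alike of the cover alone.

How it is judged:
By the outcome, as a careful person would: the job done as asked, in the order asked, and still so for the second after the job is handed in, while the arm keeps its last pose, push and grip.
It also fails if it takes over 64 s, if anything falls off the work surface, if the arm or the gripper's body presses on something with over 40 N, if the wrist force passes 120 N, or if a joint passes its speed limit or range.

ROBOT

A 7-joint arm with a two-finger parallel gripper is mounted at the origin on the work surface. World frame = base frame: x ahead of the robot, y to its left, z up, the work surface at z = 0. Lengths are in m, angles in rad, forces in N, time in s.
With the tool pointing down it reaches from about 0.4 to 0.85 m from the base axis. Payload 4.5 kg.
Tool frame: the origin (TCP) lies between the finger pads; the fingertips stand 11 mm ahead of it and the grasp point (between the pads) lies 8 mm behind it (tips_ahead is the distance from the TCP to the fingertips, in m); x points along the fingers, z is the direction in which the jaws open and shut, and the axes are right-handed (so a half turn about x gives the same grasp; the last joint's range is limited). The gripper opens to 85 mm and grips with 20 to 120 N. Pads are 22 mm wide; open, the fingers measure 114 mm over their backs; the gripper's body (76 mm by 85 mm) begins 54 mm behind the grasp point. The pads swing forward as they close: fully open they stand 13 mm farther back than shut.
Start: joints at [-1.098, 0.689, -0.195, 1.565, 0.157, 0.902, -0.215], TCP at [0.266, 0.566, 0.242] pointing down, gripper open.
Joint ranges: [-3.01, 3.01], [-0.46, 2.08], [-1.47, 1.51], [0.13, 2.56], [-1, 4.14], [0.04, 2.09], [-2.66, 2.66]. Speed limits (rad/s): [2.57, 2.57, 3.14, 3.14, 3.14, 3.14, 3.14].

INTERFACE

Orientations are given as a unit quaternion [w, x, y, z].
In Python, from station import * gives the robot as it stands.
- The arm moves only by the tool send_rows, never from a script. Its argument "series" is a list of rows, each an object of numbers: "x", "y", "z": the shift along the tool's x, y, z in mm; "wx", "wy", "wz": the turn, a rotation vector about the tool's x, y, z in degrees; "claw": the opening, from 0 (shut) to 1 (fully open). In form: [{"x": .., "y": .., "z": .., "wx": .., "wy": .., "wz": .., "claw": ..}, ...]. A call has exactly 8 rows; each row shifts and turns the pose as measured when the row begins, along the tool's axes as they then stand; what a row does not reach is not made up. A row lasts 1/10 s, in which the tool goes at most 50 mm and 8.59 degrees, less where a joint would pass 70% of its speed; a pose out of reach is approached as far as the arm can. A call is refused whole if a number of a shift passes 50 or a number of a turn 8.59, either way. A call with a gripper value outside its range is refused whole. The fingers move at their own pace and stop on an object; "force" is the grip in N (left out, the last holds). Time passes only in rows, so rows that do not move let the fingers close, or fill a call up. It gives the time, the measured TCP pose, the force and the opening at its end, in the units of the state.
- observe(): the state, without advancing time (a new reading comes with each control period).
- read_camera(name): name is "side" or "top"; returns a dict with "image" (384x512x3 uint8, red, green, blue), "range_z" (384x512 float32, m along the optical axis (not along the pixel's ray), 0 where there is no reading), "mtx" (3x3 intrinsics, pixels), "R" (3x3) and "t" (3): a world point X has camera coordinates R X + t. Camera axes: x right, y down, z forward; pixel columns grow to the right and rows downward; lengths in m; the calibration is good to about 2 mm. A picture is of the moment at which its call begins.
- job_done(): hands the job in, once; it reports no verdict.
The state is a dict: "time_s": time; "joint_pos": joint angles; "dq": joint speeds; "joint_torque": joint torques, N m; "ee_pos": TCP position; "orientation": TCP orientation; "wrist_force": force on the tool from outside, world axes, zero at the start; "torque": the same for the moment, N m; "gripper_width": finger opening in m.
Only numpy, scipy, OpenCV 4.12 (cv2) and the standard library are available. Lean on these libraries where they do the work, as an engineer would, in place of code of your own. Each camera call takes 0.05 s, during which the arm holds its last target.

## Working session

There is one attempt and no reset: what is moved stays moved. The work goes in short steps, Python scripts to look and compute and a tool call to move; the robot and the scene stay as the last step left them, time stands still between calls to the robot, and variables do not carry over. Pictures are saved under pics/ and viewed, and the job is handed in when it is done.

Besides the shell and the picture viewer there is one more tool, called as a command line: name --argument value ..., lists and objects as JSON in quotes. send_rows: Moves the arm, as the interface text tells. Its arguments: {"type":"object","properties":{"series":{"type":"array"},"force":{"type":"number"}},"required":["series"]}

```bash
mkdir -p pics; ls; python3 - <<'E'
from station import *
import cv2,numpy as np,pickle
s=observe();print({k:np.round(v,3).tolist() for k,v in s.items()})
d={}
for n in("top","side"):
    c=read_camera(n);d[n]=c
    cv2.imwrite(f"pics/{n}0.png",cv2.resize(c["image"][:,:,::-1],(800,600),interpolation=cv2.INTER_CUBIC))
    print(n,c["mtx"].tolist(),np.round(c["R"],3).tolist(),c["t"], -c["R"].T@c["t"])
pickle.dump(d,open("c0.pkl","wb"))
E
```

```text
pics
{'time_s': 0.0, 'joint_pos': [-1.098, 0.69, -0.194, 1.566, 0.157, 0.902, -0.215], 'dq': [0.001, -0.002, 0.001, 0.001, -0.0, -0.001, -0.001], 'joint_torque': [0.001, -53.961, -1.266, -15.854, 0.009, 0.009, -0.0], 'ee_pos': [0.265, 0.565, 0.241], 'orientation': [0.596, -0.38, 0.597, 0.379], 'wrist_force': [0.283, 0.307, -0.781], 'torque': [0.002, -0.059, -0.069], 'gripper_width': 0.086}
top [[410.4230836998664, 0.0, 254.01336741041132], [0.0, 410.4230836998664, 194.69609271989066], [0.0, 0.0, 1.0]] [[-0.026, -1.0, -0.007], [-0.986, 0.027, -0.165], [0.165, 0.003, -0.986]] [-0.0250296   0.57237619  1.084721  ] [ 0.38474041 -0.04355681  1.16401814]
side [[347.58823274157055, 0.0, 257.30476303857006], [0.0, 347.58823274157055, 189.3285298276265], [0.0, 0.0, 1.0]] [[-0.991, -0.136, -0.006], [-0.095, 0.718, -0.689], [0.098, -0.682, -0.724]] [0.52607957 0.16046465 0.88147573] [0.44983715 0.55781316 0.75232911]
```

View pics/top0.png

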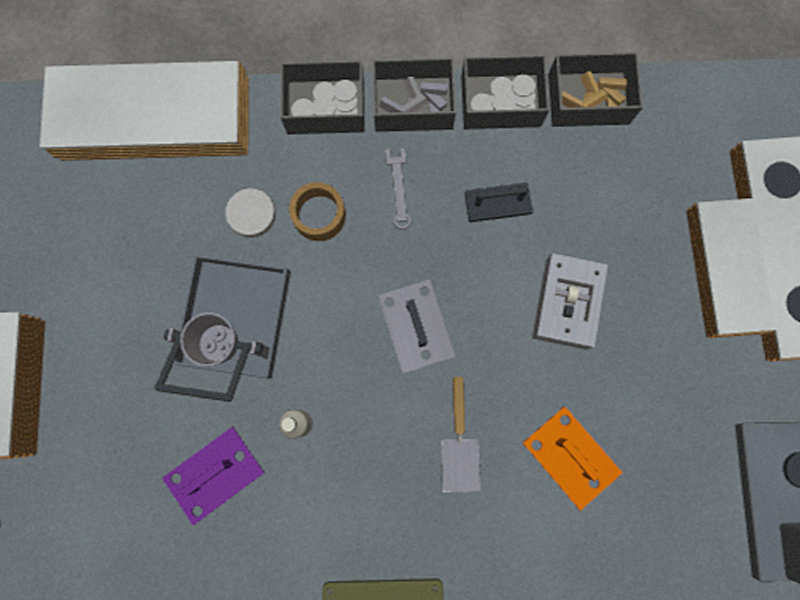

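View pics/side0.png

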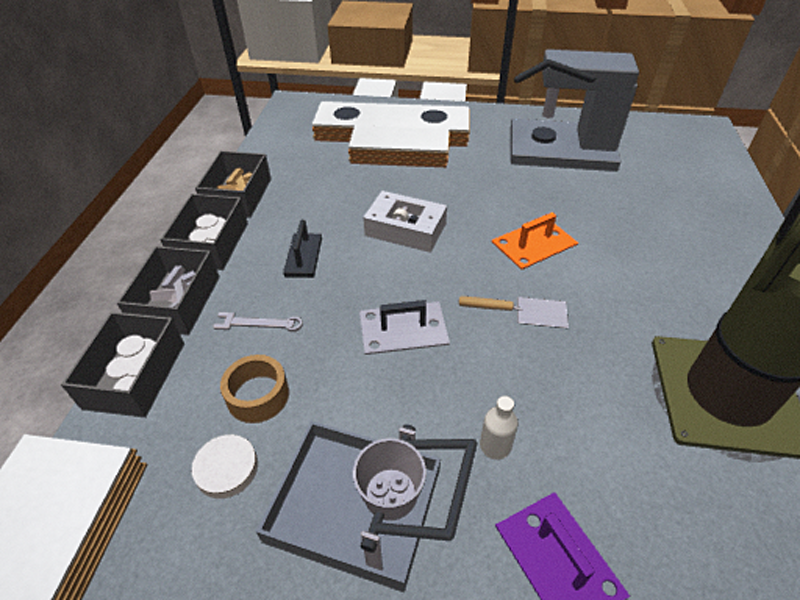

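The top view shows the stand near (210,340), pouring toward image-up, which is roughly world +x. The glue bottle is at (293,424) and the housing at (571,300).

There are three candidates for the cover:
- **Steel plate at (416,326):** grey, with three holes.
- **Purple plate at (213,475):** a look-alike.
- **Orange plate at (572,458):** a look-alike.

The dark weight at (498,202) has no holes. The grey plate fits the description, so I'll enlarge it to confirm.

```bash
cat > h.py <<'E'
import numpy as np,cv2,pickle
from scipy.spatial.transform import Rotation as Rn
def ray(c,u,v):
    d=c["R"].T@np.linalg.solve(c["mtx"],[u,v,1.]);o=-c["R"].T@c["t"];return o,d
def onz(c,u,v,z):
    o,d=ray(c,u,v);return o+d*(z-o[2])/d[2]
def pix(c,X):
    p=c["mtx"]@(c["R"]@np.asarray(X,float)+c["t"]);return p[:2]/p[2]
def cloud(c):
    v,u=np.mgrid[:384,:512];z=c["range_z"]
    x=(u-c["mtx"][0,2])/c["mtx"][0,0]*z;y=(v-c["mtx"][1,2])/c["mtx"][1,1]*z
    P=np.stack([x,y,z],-1)-c["t"];return P@c["R"]
def crop(c,u0,v0,u1,v1,s,name):
    im=c["image"][v0:v1,u0:u1,::-1];cv2.imwrite(name,cv2.resize(im,None,fx=s,fy=s,interpolation=cv2.INTER_CUBIC))
E
python3 - <<'E'
from h import *
d=pickle.load(open("c0.pkl","rb"))
t,s=d["top"],d["side"]
crop(t,90,155,195,265,5,"pics/a.png")
crop(t,230,150,400,240,4,"pics/b.png")
crop(s,160,255,320,384,5,"pics/c.png")
crop(s,215,110,300,235,5,"pics/d.png")
E
```

```text
(no output)
```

View pics/a.png

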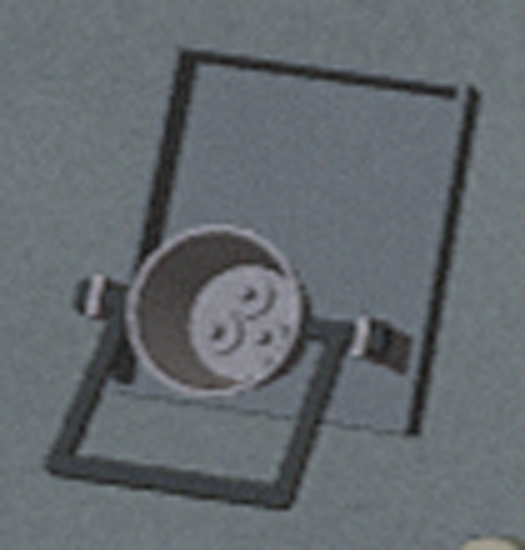

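View pics/b.png

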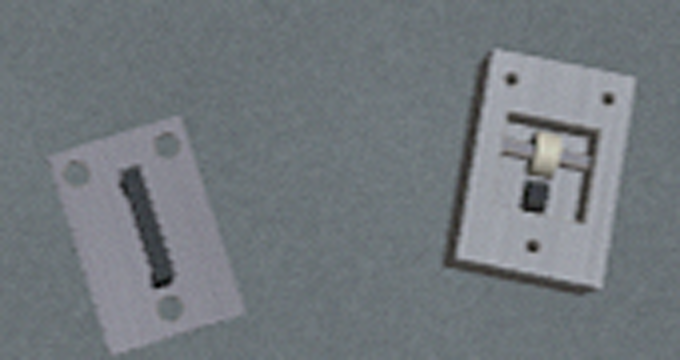

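View pics/c.png

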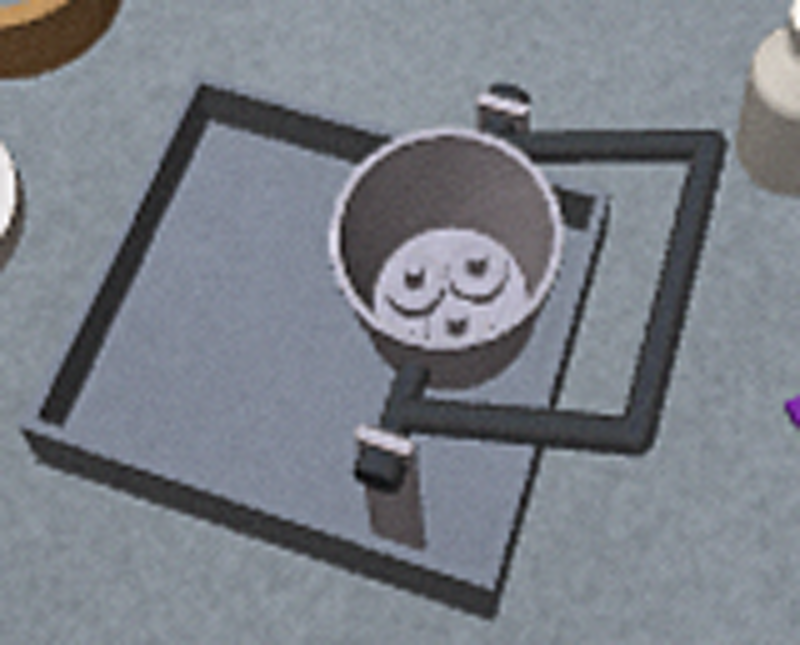

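The crop confirms a grey plate with three holes and a dark handle. In crop b its holes are at (77,173), (167,143) and (170,307), and the housing threads are at (511,79), (608,99) and (532,246). Next I'll work out the poses.

```bash
python3 - <<'E'
from h import *
d=pickle.load(open("c0.pkl","rb"))
t,s=d["top"],d["side"]
def T(x,y,z): return onz(t,90+x/5-.4,155+y/5-.4,z)
def S(x,y,z): return onz(s,160+x/5-.4,255+y/5-.4,z)
print("bar top",T(62,466,.155),T(282,494,.155),(T(62,466,.155)+T(282,494,.155))/2)
print("bar side",S(712,145,.155),S(640,435,.155),(S(712,145,.155)+S(640,435,.155))/2)
print("rim",T(214,311,.14),S(446,240,.14))
print("tray +x corners",T(182,50,.04),T(478,92,.04), "back R",T(418,434,.04))
print("uprights top", T(93,297,.118),T(365,338,.118), S(500,105,.118),S(380,445,.118))
def fit(z,src,px):
    m=np.array([[56,34],[56,-34],[-56,0]])/1000
    P=np.array([onz(t,230+x/4-.4,150+y/4-.4,z)[:2] for x,y in px])
    a=m-m.mean(0);b=P-P.mean(0);th=np.arctan2((a[:,0]*b[:,1]-a[:,1]*b[:,0]).sum(),(a*b).sum())
    R=np.array([[np.cos(th),-np.sin(th)],[np.sin(th),np.cos(th)]]);c=P.mean(0)-R@m.mean(0)
    print(src,c,np.degrees(th),"resid mm",(1000*(P-(m@R.T+c))).round(1).tolist())
fit(.005,"cover",[(77,173),(167,143),(170,307)])
fit(.05,"housing",[(511,79),(608,99),(532,246)])
# depth checks
C=cloud(t)
for n,(x,y) in dict(bar=(170,481)).items():
    u,v=int(90+x/5),int(155+y/5);print(C[v-1:v+2,u].round(3).tolist())
print("handle",onz(t,230+147/4-.4,150+228/4-.4,.062))
print("glue top",onz(t,292/800*512,424/600*384,.12))
E
```

```text
bar top [0.43190833 0.33469097 0.155     ] [0.41552543 0.22663237 0.155     ] [0.42371688 0.28066167 0.155     ]
bar side [0.41389014 0.22710338 0.155     ] [0.43260244 0.33705957 0.155     ] [0.42324629 0.28208148 0.155     ]
rim [0.5080079  0.26647961 0.14      ] [0.50892238 0.27071569 0.14      ]
tray +x corners [0.66847197 0.31823722 0.04      ] [0.63966033 0.15122464 0.04      ] back R [0.44955046 0.18365309 0.04      ]
uprights top [0.51955853 0.3356337  0.118     ] [0.49468785 0.19537416 0.118     ] [0.49809222 0.20016564 0.118     ] [0.52252721 0.33917407 0.118     ]
cover [ 0.54054513 -0.07344243] 16.21017812266098 resid mm [[-0.5, -0.2], [0.7, -0.1], [-0.2, 0.3]]
housing [ 0.57217051 -0.34846369] -13.692426108743367 resid mm [[-0.0, -0.0], [0.1, -0.0], [-0.1, 0.0]]
[[0.425, 0.278, 0.162], [0.423, 0.28, 0.158], [0.42, 0.28, 0.157]]
handle [ 0.53548838 -0.07276581  0.062     ]
glue top [0.36935852 0.13269198 0.12      ]
```

View pics/d.png

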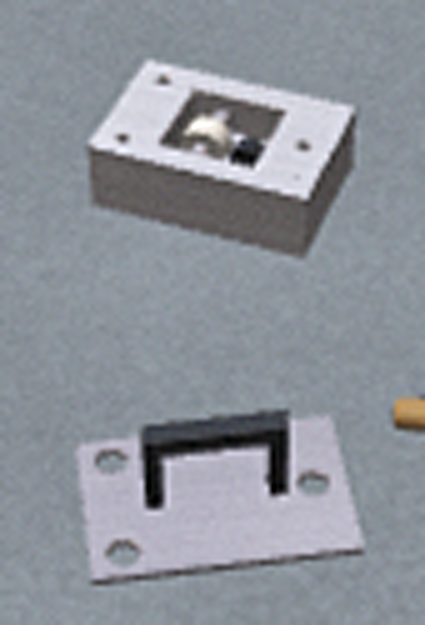

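```bash
cat >> h.py <<'E'
def qR(q): return Rn.from_quat([q[1],q[2],q[3],q[0]]).as_matrix()
def Rdown(yaw): # tool x down, tool z at yaw (deg)
    a=np.radians(yaw);x=np.array([0,0,-1.]);z=np.array([np.cos(a),np.sin(a),0]);return np.stack([x,np.cross(z,x),z],1)
def show(p,R): print("pos",p.round(4),"x",R[:,0].round(3),"z",R[:,2].round(3),"zyaw %.1f"%np.degrees(np.arctan2(R[1,2],R[0,2])))
def plan(wps,n,p=None,R=None):
    """wps: list of (pos,yaw); n rows per wp; prints rows in tool frame"""
    from station import observe
    o=observe()
    if p is None: p,R=np.array(o["ee_pos"]),qR(o["orientation"])
    show(p,R);print("t",round(o["time_s"],2),"F",np.round(o["wrist_force"],1),"w",round(o["gripper_width"],4),"q",np.round(o["joint_pos"],2))
    for (P,yaw),k in zip(wps,n):
        Rt=Rdown(yaw);P=np.asarray(P,float);w=Rn.from_matrix(R.T@Rt).as_rotvec();p0,R0=p.copy(),R.copy()
        for i in range(k):
            pg=p0+(P-p0)*(i+1)/k;Rg=R0@Rn.from_rotvec(w*(i+1)/k).as_matrix()
            dd=(R.T@(pg-p)*1000).round(1);ww=np.degrees(Rn.from_matrix(R.T@Rg).as_rotvec()).round(2)
            print(dict(zip(("x","y","z","wx","wy","wz"),(float(a) for a in (*dd,*ww)))))
            p=p+R@dd/1000;R=R@Rn.from_rotvec(np.radians(ww)).as_matrix()
        print("--",p.round(4))
E
python3 - <<'E'
from h import *
B=np.array([.4235,.2813])
plan([((*B,.25),-9.8)],[8]); plan([((*B,.25),170.2)],[16])
E
```

```text
pos [0.2654 0.5653 0.2416] x [-0.001 -0.002 -1.   ] z [ 0.425  0.905 -0.002] zyaw 64.9
t 0.1 F [-0.5  0.7  0.8] w 0.0853 q [-1.1   0.69 -0.19  1.57  0.16  0.9  -0.22]
{'x': -1.0, 'y': -33.0, 'z': -23.7, 'wx': 9.33, 'wy': -0.01, 'wz': 0.01}
{'x': -1.0, 'y': -36.4, 'z': -18.1, 'wx': 9.33, 'wy': -0.01, 'wz': 0.01}
{'x': -1.1, 'y': -38.8, 'z': -12.0, 'wx': 9.34, 'wy': -0.01, 'wz': 0.01}
{'x': -1.0, 'y': -40.3, 'z': -5.4, 'wx': 9.33, 'wy': -0.01, 'wz': 0.0}
{'x': -1.0, 'y': -40.6, 'z': 1.1, 'wx': 9.33, 'wy': -0.01, 'wz': 0.01}
{'x': -1.1, 'y': -39.9, 'z': 7.7, 'wx': 9.33, 'wy': -0.01, 'wz': 0.01}
{'x': -1.0, 'y': -38.1, 'z': 14.0, 'wx': 9.34, 'wy': -0.01, 'wz': 0.01}
{'x': -1.1, 'y': -35.3, 'z': 20.1, 'wx': 9.33, 'wy': -0.01, 'wz': 0.01}
-- [0.4235 0.2813 0.25  ]
pos [0.2654 0.5653 0.2416] x [-0.001 -0.002 -1.   ] z [ 0.425  0.905 -0.002] zyaw 64.9
t 0.1 F [-0.5  0.7  0.8] w 0.0853 q [-1.1   0.69 -0.19  1.57  0.16  0.9  -0.22]
{'x': -0.5, 'y': -16.5, 'z': -11.9, 'wx': -6.58, 'wy': -0.0, 'wz': -0.0}
{'x': -0.5, 'y': -15.0, 'z': -13.6, 'wx': -6.59, 'wy': -0.01, 'wz': -0.01}
{'x': -0.5, 'y':
[... 329 characters left out ...]
': -0.0, 'wz': -0.01}
{'x': -0.5, 'y': -2.9, 'z': -20.1, 'wx': -6.58, 'wy': -0.01, 'wz': -0.0}
{'x': -0.6, 'y': -0.6, 'z': -20.3, 'wx': -6.58, 'wy': -0.0, 'wz': -0.01}
{'x': -0.5, 'y': 1.8, 'z': -20.3, 'wx': -6.59, 'wy': -0.01, 'wz': -0.0}
{'x': -0.5, 'y': 4.1, 'z': -19.9, 'wx': -6.58, 'wy': -0.0, 'wz': -0.01}
{'x': -0.5, 'y': 6.3, 'z': -19.3, 'wx': -6.59, 'wy': -0.01, 'wz': -0.0}
{'x': -0.5, 'y': 8.5, 'z': -18.4, 'wx': -6.58, 'wy': -0.0, 'wz': -0.01}
{'x': -0.5, 'y': 10.6, 'z': -17.4, 'wx': -6.58, 'wy': -0.01, 'wz': -0.0}
{'x': -0.6, 'y': 12.4, 'z': -16.0, 'wx': -6.59, 'wy': -0.0, 'wz': -0.0}
{'x': -0.5, 'y': 14.3, 'z': -14.5, 'wx': -6.58, 'wy': -0.01, 'wz': -0.01}
-- [0.4235 0.2813 0.25  ]
```

```bash
python3 - <<'E'
from h import *
plan([((.4235,.2813,.23),-9.8)],[11])
E
```

```text
pos [0.2654 0.5653 0.2416] x [-0.001 -0.002 -1.   ] z [ 0.425  0.905 -0.002] zyaw 64.9
t 0.1 F [-0.5  0.7  0.8] w 0.0853 q [-1.1   0.69 -0.19  1.57  0.16  0.9  -0.22]
{'x': 1.1, 'y': -24.0, 'z': -17.3, 'wx': 6.79, 'wy': -0.01, 'wz': 0.01}
{'x': 1.1, 'y': -25.8, 'z': -14.3, 'wx': 6.78, 'wy': -0.0, 'wz': 0.0}
{'x': 1.0, 'y': -27.4, 'z': -11.1, 'wx': 6.79, 'wy': -0.01, 'wz': 0.01}
{'x': 1.1, 'y': -28.5, 'z': -7.9, 'wx': 6.79, 'wy': -0.01, 'wz': 0.01}
{'x': 1.1, 'y': -29.2, 'z': -4.4, 'wx': 6.79, 'wy': -0.0, 'wz': 0.0}
{'x': 1.0, 'y': -29.5, 'z': -0.9, 'wx': 6.78, 'wy': -0.01, 'wz': 0.01}
{'x': 1.1, 'y': -29.5, 'z': 2.6, 'wx': 6.79, 'wy': -0.01, 'wz': 0.0}
{'x': 1.1, 'y': -28.9, 'z': 6.0, 'wx': 6.79, 'wy': -0.0, 'wz': 0.01}
{'x': 1.0, 'y': -28.0, 'z': 9.4, 'wx': 6.79, 'wy': -0.01, 'wz': 0.01}
{'x': 1.1, 'y': -26.7, 'z': 12.6, 'wx': 6.78, 'wy': -0.01, 'wz': 0.0}
{'x': 1.0, 'y': -25.0, 'z': 15.7, 'wx': 6.79, 'wy': -0.0, 'wz': 0.01}
-- [0.4235 0.2813 0.23  ]
```

send_rows --series '[{"x":1,"y":-24,"z":-17,"wx":6.8,"wy":0,"wz":0,"claw":0.35},{"x":1,"y":-26,"z":-14,"wx":6.8,"wy":0,"wz":0,"claw":0.35},{"x":1,"y":-27,"z":-11,"wx":6.8,"wy":0,"wz":0,"claw":0.35},{"x":1,"y":-28,"z":-8,"wx":6.8,"wy":0,"wz":0,"claw":0.35},{"x":1,"y":-29,"z":-4,"wx":6.8,"wy":0,"wz":0,"claw":0.35},{"x":1,"y":-29,"z":-1,"wx":6.8,"wy":0,"wz":0,"claw":0.35},{"x":1,"y":-29,"z":3,"wx":6.8,"wy":0,"wz":0,"claw":0.35},{"x":1,"y":-29,"z":6,"wx":6.8,"wy":0,"wz":0,"claw":0.35}]' --force 30

```text
time_s: 0.9
ee_pos: [0.3758, 0.3558, 0.2298]
orientation: [0.702, -0.055, 0.708, 0.054]
wrist_force: [-0.0, 0.8, -1.0]
gripper_width: 0.0301
```

```bash
python3 - <<'E'
from h import *
plan([((.4235,.2813,.215),-9.8),((.4235,.2813,.147),-9.8)],[4,4])
E
```

```text
pos [0.3758 0.3558 0.2298] x [-0.007 -0.001 -1.   ] z [ 0.988  0.154 -0.007] zyaw 8.9
t 0.9 F [-0.   0.8 -1. ] w 0.0301 q [-0.88  0.57  0.06  1.9  -0.06  0.68 -0.63]
{'x': 3.6, 'y': -20.2, 'z': 8.9, 'wx': 4.67, 'wy': -0.1, 'wz': 0.02}
{'x': 3.7, 'y': -19.5, 'z': 10.6, 'wx': 4.67, 'wy': -0.11, 'wz': 0.02}
{'x': 3.6, 'y': -18.5, 'z': 12.1, 'wx': 4.67, 'wy': -0.1, 'wz': 0.02}
{'x': 3.7, 'y': -17.5, 'z': 13.5, 'wx': 4.67, 'wy': -0.1, 'wz': 0.02}
-- [0.4235 0.2813 0.215 ]
{'x': 17.0, 'y': 0.0, 'z': 0.0, 'wx': -0.0, 'wy': -0.0, 'wz': 0.0}
{'x': 17.0, 'y': 0.0, 'z': 0.0, 'wx': -0.0, 'wy': -0.0, 'wz': 0.0}
{'x': 17.0, 'y': 0.0, 'z': 0.0, 'wx': -0.0, 'wy': -0.0, 'wz': 0.0}
{'x': 17.0, 'y': 0.0, 'z': 0.0, 'wx': -0.0, 'wy': -0.0, 'wz': 0.0}
-- [0.4235 0.2813 0.147 ]
```

send_rows --series '[{"x":3,"y":-20,"z":9,"wx":4.7,"wy":0,"wz":0,"claw":0.35},{"x":3,"y":-20,"z":11,"wx":4.7,"wy":0,"wz":0,"claw":0.35},{"x":3,"y":-19,"z":12,"wx":4.7,"wy":0,"wz":0,"claw":0.35},{"x":3,"y":-18,"z":14,"wx":4.7,"wy":0,"wz":0,"claw":0.35},{"x":0,"y":0,"z":0,"wx":0,"wy":0,"wz":0,"claw":0.35},{"x":0,"y":0,"z":0,"wx":0,"wy":0,"wz":0,"claw":0.35},{"x":0,"y":0,"z":0,"wx":0,"wy":0,"wz":0,"claw":0.35},{"x":0,"y":0,"z":0,"wx":0,"wy":0,"wz":0,"claw":0.35}]'

```text
time_s: 1.7
ee_pos: [0.4265, 0.2741, 0.2153]
orientation: [0.701, 0.066, 0.707, -0.069]
wrist_force: [0.0, -0.3, 0.3]
gripper_width: 0.0298
```

```bash
python3 - <<'E'
from h import *
plan([((.4235,.2813,.19),-9.8),((.4235,.2813,.147),-9.8)],[3,3])
E
```

```text
pos [0.4265 0.2741 0.2153] x [-0.009 -0.003 -1.   ] z [ 0.982 -0.19  -0.008] zyaw -11.0
t 1.7 F [ 0.  -0.3  0.3] w 0.0298 q [-0.75  0.58  0.14  1.95 -0.13  0.63 -0.71]
{'x': 8.4, 'y': 2.2, 'z': -1.4, 'wx': -0.39, 'wy': -0.16, 'wz': 0.09}
{'x': 8.5, 'y': 2.2, 'z': -1.3, 'wx': -0.4, 'wy': -0.16, 'wz': 0.1}
{'x': 8.4, 'y': 2.2, 'z': -1.4, 'wx': -0.39, 'wy': -0.16, 'wz': 0.09}
-- [0.4235 0.2813 0.19  ]
{'x': 14.3, 'y': 0.0, 'z': 0.0, 'wx': 0.0, 'wy': -0.0, 'wz': 0.0}
{'x': 14.4, 'y': 0.0, 'z': 0.0, 'wx': 0.0, 'wy': -0.0, 'wz': 0.0}
{'x': 14.3, 'y': 0.0, 'z': 0.0, 'wx': 0.0, 'wy': -0.0, 'wz': 0.0}
-- [0.4235 0.2813 0.147 ]
```

send_rows --series '[{"x":8,"y":2.2,"z":-1.4,"wx":-0.4,"wy":-0.15,"wz":0.1,"claw":0.35},{"x":8,"y":2.2,"z":-1.4,"wx":-0.4,"wy":-0.15,"wz":0.1,"claw":0.35},{"x":8,"y":2.2,"z":-1.4,"wx":-0.4,"wy":-0.15,"wz":0.1,"claw":0.35},{"x":14,"y":0,"z":0,"wx":0,"wy":0,"wz":0,"claw":0.35},{"x":14,"y":0,"z":0,"wx":0,"wy":0,"wz":0,"claw":0.35},{"x":12,"y":0,"z":0,"wx":0,"wy":0,"wz":0,"claw":0.35},{"x":0,"y":0,"z":0,"wx":0,"wy":0,"wz":0,"claw":0.35},{"x":0,"y":0,"z":0,"wx":0,"wy":0,"wz":0,"claw":0.35}]'

```text
time_s: 2.5
ee_pos: [0.4197, 0.2863, 0.1452]
orientation: [0.704, 0.057, 0.706, -0.055]
wrist_force: [-0.4, -0.5, -0.9]
gripper_width: 0.0299
```

```bash
python3 - <<'E'
from h import *
from station import *
plan([((.4235,.2813,.147),-9.8)],[1])
c=read_camera("side");crop(c,160,215,320,384,4,"pics/e.png")
E
```

```text
pos [0.4197 0.2863 0.1452] x [-0.003  0.002 -1.   ] z [ 0.987 -0.158 -0.003] zyaw -9.1
t 2.5 F [-0.4 -0.5 -0.9] w 0.0299 q [-0.75  0.7   0.09  2.01 -0.15  0.44 -0.69]
{'x': -1.8, 'y': -4.3, 'z': 4.5, 'wx': 0.72, 'wy': -0.16, 'wz': -0.09}
-- [0.4235 0.2813 0.147 ]
```

View pics/e.png

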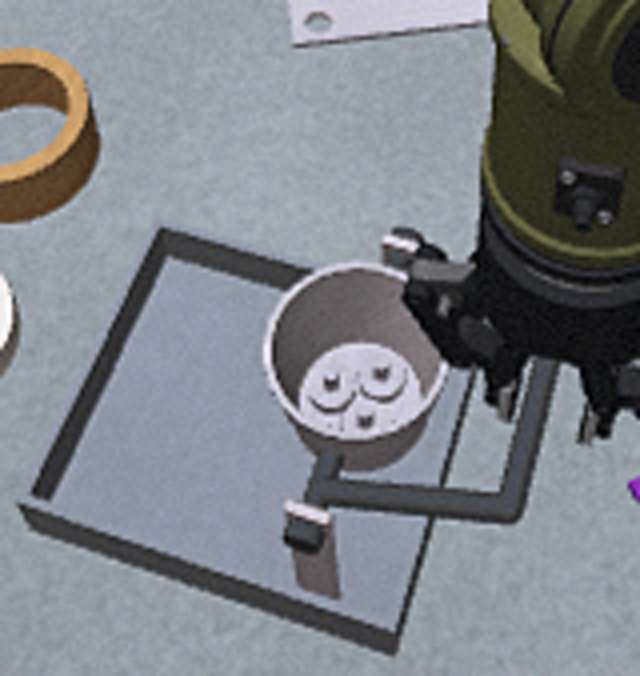

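The fingers straddle the bar, with tips near (505,405) and (590,435). The screws are still in the cup. I'll close the gripper.

send_rows --series '[{"x":-1,"y":-4,"z":4,"wx":0.7,"wy":0,"wz":0,"claw":0.3},{"x":0,"y":0,"z":0,"wx":0,"wy":0,"wz":0,"claw":0},{"x":0,"y":0,"z":0,"wx":0,"wy":0,"wz":0,"claw":0},{"x":0,"y":0,"z":0,"wx":0,"wy":0,"wz":0,"claw":0},{"x":0,"y":0,"z":0,"wx":0,"wy":0,"wz":0,"claw":0},{"x":0,"y":0,"z":0,"wx":0,"wy":0,"wz":0,"claw":0},{"x":0,"y":0,"z":0,"wx":0,"wy":0,"wz":0,"claw":0},{"x":0,"y":0,"z":0,"wx":0,"wy":0,"wz":0,"claw":0}]' --force 30

```text
time_s: 3.35
ee_pos: [0.4248, 0.2814, 0.1477]
orientation: [0.705, 0.062, 0.704, -0.06]
wrist_force: [1.3, -0.3, -2.6]
gripper_width: 0.0108
```

```bash
cat >> h.py <<'E'
def arc(p,p0,ts):
    """p0: TCP pos at t=0 grasp; path for tilt ts, yaw -9.8"""
    a=np.radians(-9.8);ex=np.array([np.cos(a),np.sin(a),0])
    return [(p0+ex*(-.1*np.cos(t+.524)+.0866)+np.array([0,0,.1*np.sin(t+.524)-.05]),-9.8) for t in ts]
E
python3 - <<'E'
from h import *
from station import observe
p0=np.array(observe()["ee_pos"])
plan(arc(0,p0,np.arange(1,9)*.14),[1]*8)
E
```

```text
pos [0.4248 0.2814 0.1477] x [ 0.001  0.004 -1.   ] z [ 0.985 -0.172  0.   ] zyaw -9.9
t 3.35 F [ 1.3 -0.3 -2.6] w 0.0108 q [-0.73  0.69  0.1   2.01 -0.15  0.44 -0.69]
{'x': -11.6, 'y': 0.1, 'z': 7.9, 'wx': -0.12, 'wy': 0.03, 'wz': -0.22}
-- [0.4326 0.2801 0.1593]
{'x': -10.4, 'y': -0.0, 'z': 9.3, 'wx': 0.0, 'wy': -0.0, 'wz': -0.0}
-- [0.4418 0.2785 0.1697]
{'x': -9.0, 'y': -0.0, 'z': 10.8, 'wx': 0.0, 'wy': -0.0, 'wz': -0.0}
-- [0.4524 0.2767 0.1787]
{'x': -7.4, 'y': -0.0, 'z': 11.8, 'wx': 0.0, 'wy': -0.0, 'wz': -0.0}
-- [0.464  0.2747 0.1861]
{'x': -5.6, 'y': -0.0, 'z': 12.8, 'wx': 0.0, 'wy': -0.0, 'wz': -0.0}
-- [0.4766 0.2725 0.1917]
{'x': -3.9, 'y': -0.0, 'z': 13.5, 'wx': 0.0, 'wy': -0.0, 'wz': -0.0}
-- [0.49   0.2702 0.1956]
{'x': -1.9, 'y': -0.0, 'z': 13.8, 'wx': 0.0, 'wy': -0.0, 'wz': -0.0}
-- [0.5036 0.2678 0.1975]
{'x': 0.1, 'y': -0.0, 'z': 14.0, 'wx': 0.0, 'wy': -0.0, 'wz': -0.0}
-- [0.5173 0.2655 0.1974]
```

send_rows --series '[{"x":-11,"y":0,"z":8,"wx":0,"wy":0,"wz":0,"claw":0},{"x":-10,"y":0,"z":9,"wx":0,"wy":0,"wz":0,"claw":0},{"x":-9,"y":0,"z":11,"wx":0,"wy":0,"wz":0,"claw":0},{"x":-7,"y":0,"z":12,"wx":0,"wy":0,"wz":0,"claw":0},{"x":-5.5,"y":0,"z":13,"wx":0,"wy":0,"wz":0,"claw":0},{"x":-4,"y":0,"z":13,"wx":0,"wy":0,"wz":0,"claw":0},{"x":0,"y":0,"z":0,"wx":0,"wy":0,"wz":0,"claw":0},{"x":0,"y":0,"z":0,"wx":0,"wy":0,"wz":0,"claw":0}]'

```text
time_s: 4.15
ee_pos: [0.4731, 0.2729, 0.193]
orientation: [0.693, 0.057, 0.717, -0.058]
wrist_force: [-0.0, 0.8, -4.5]
gripper_width: 0.0105
```

```bash
python3 - <<'E'
from h import *
from station import observe
p0=np.array([.4248,.2814,.1477])
p=np.array(observe()["ee_pos"]);a=np.radians(-9.8)
dx=(p-p0)[:2]@[np.cos(a),np.sin(a)]-.0866;dz=p[2]-p0[2]+.05
t0=np.arctan2(dz,-dx)-.524;print("tilt",t0,"r",np.hypot(dx,dz),"F",observe()["wrist_force"])
plan(arc(0,p0,t0+np.arange(1,9)*.14),[1]*8)
E
```

```text
tilt 0.6712509734197685 r 0.10240529172106927 F [-0.03026643  0.77751606 -4.54579455]
pos [0.4731 0.2729 0.193 ] x [-0.034  0.    -0.999] z [ 0.986 -0.162 -0.034] zyaw -9.3
t 4.15 F [-0.   0.8 -4.5] w 0.0105 q [-0.66  0.67  0.1   1.84 -0.13  0.67 -0.64]
{'x': -2.5, 'y': -0.0, 'z': 14.1, 'wx': 0.47, 'wy': -1.94, 'wz': 0.33}
-- [0.4871 0.2707 0.195 ]
{'x': -2.3, 'y': -0.0, 'z': 13.8, 'wx': 0.0, 'wy': 0.0, 'wz': -0.01}
-- [0.5007 0.2683 0.1973]
{'x': -0.3, 'y': -0.0, 'z': 14.0, 'wx': 0.0, 'wy': 0.0, 'wz': 0.0}
-- [0.5145 0.2659 0.1976]
{'x': 1.6, 'y': -0.0, 'z': 13.9, 'wx': 0.0, 'wy': 0.0, 'wz': 0.0}
-- [0.5282 0.2636 0.196 ]
{'x': 3.5, 'y': -0.0, 'z': 13.6, 'wx': 0.0, 'wy': 0.0, 'wz': 0.0}
-- [0.5416 0.2612 0.1925]
{'x': 5.4, 'y': -0.0, 'z': 12.9, 'wx': 0.0, 'wy': 0.0, 'wz': 0.0}
-- [0.5543 0.2591 0.1871]
{'x': 7.1, 'y': -0.0, 'z': 12.0, 'wx': 0.0, 'wy': 0.0, 'wz': 0.0}
-- [0.5661 0.257  0.18  ]
{'x': 8.8, 'y': -0.0, 'z': 10.9, 'wx': 0.0, 'wy': 0.0, 'wz': 0.0}
-- [0.5769 0.2552 0.1712]
```

Tracking is good, with a tilt of about 0.67. I'll continue the arc.

send_rows --series '[{"x":-2,"y":0,"z":14,"wx":0.5,"wy":-1.9,"wz":0.3,"claw":0},{"x":-2,"y":0,"z":14,"wx":0,"wy":0,"wz":0,"claw":0},{"x":0,"y":0,"z":14,"wx":0,"wy":0,"wz":0,"claw":0},{"x":2,"y":0,"z":14,"wx":0,"wy":0,"wz":0,"claw":0},{"x":3.5,"y":0,"z":13.5,"wx":0,"wy":0,"wz":0,"claw":0},{"x":5.5,"y":0,"z":13,"wx":0,"wy":0,"wz":0,"claw":0},{"x":0,"y":0,"z":0,"wx":0,"wy":0,"wz":0,"claw":0},{"x":0,"y":0,"z":0,"wx":0,"wy":0,"wz":0,"claw":0}]'

```text
time_s: 4.95
ee_pos: [0.5442, 0.2606, 0.1897]
orientation: [0.699, 0.058, 0.711, -0.06]
wrist_force: [-1.3, -0.1, 3.1]
gripper_width: 0.0105
```

```bash
cat >> h.py <<'E'
def tilt():
    from station import observe
    p0=np.array([.4248,.2814,.1477]);o=observe()
    p=np.array(o["ee_pos"]);a=np.radians(-9.8)
    dx=(p-p0)[:2]@[np.cos(a),np.sin(a)]-.0866;dz=p[2]-p0[2]+.05
    t0=np.arctan2(dz,-dx)-.524;print("tilt",t0,"r",np.hypot(dx,dz),"F",o["wrist_force"]);return p0,t0
E
python3 - <<'E'
from h import *
p0,t0=tilt()
plan(arc(0,p0,t0+np.arange(1,9)*.12),[1]*8)
E
```

```text
tilt 1.4068687939136126 r 0.09825506611140288 F [-1.30113869 -0.06664697  3.0841348 ]
pos [0.5442 0.2606 0.1897] x [-0.017 -0.001 -1.   ] z [ 0.986 -0.165 -0.017] zyaw -9.5
t 4.95 F [-1.3 -0.1  3.1] w 0.0105 q [-0.58  0.73  0.11  1.68 -0.12  0.75 -0.58]
{'x': 3.1, 'y': 0.1, 'z': 11.6, 'wx': 0.29, 'wy': -0.96, 'wz': 0.24}
-- [0.5556 0.2588 0.1864]
{'x': 6.1, 'y': 0.0, 'z': 10.3, 'wx': -0.0, 'wy': -0.0, 'wz': 0.0}
-- [0.5658 0.257  0.1803]
{'x': 7.4, 'y': 0.0, 'z': 9.5, 'wx': -0.0, 'wy': -0.0, 'wz': 0.0}
-- [0.5751 0.2554 0.1729]
{'x': 8.4, 'y': 0.0, 'z': 8.5, 'wx': -0.0, 'wy': -0.0, 'wz': 0.0}
-- [0.5835 0.254  0.1645]
{'x': 9.4, 'y': 0.0, 'z': 7.5, 'wx': -0.0, 'wy': -0.0, 'wz': 0.0}
-- [0.5909 0.2527 0.1551]
{'x': 10.2, 'y': 0.0, 'z': 6.2, 'wx': -0.0, 'wy': -0.0, 'wz': 0.0}
-- [0.597  0.2516 0.1449]
{'x': 10.9, 'y': 0.0, 'z': 5.0, 'wx': -0.0, 'wy': -0.0, 'wz': 0.0}
-- [0.6019 0.2508 0.134 ]
{'x': 11.4, 'y': 0.0, 'z': 3.7, 'wx': -0.0, 'wy': -0.0, 'wz': 0.0}
-- [0.6056 0.2501 0.1226]
```

send_rows --series '[{"x":3.5,"y":0,"z":11.5,"wx":0.3,"wy":-1,"wz":0.2,"claw":0},{"x":6,"y":0,"z":10.5,"wx":0,"wy":0,"wz":0,"claw":0},{"x":7.5,"y":0,"z":9.5,"wx":0,"wy":0,"wz":0,"claw":0},{"x":8.5,"y":0,"z":8.5,"wx":0,"wy":0,"wz":0,"claw":0},{"x":9.5,"y":0,"z":7.5,"wx":0,"wy":0,"wz":0,"claw":0},{"x":10,"y":0,"z":6,"wx":0,"wy":0,"wz":0,"claw":0},{"x":0,"y":0,"z":0,"wx":0,"wy":0,"wz":0,"claw":0},{"x":0,"y":0,"z":0,"wx":0,"wy":0,"wz":0,"claw":0}]'

```text
time_s: 5.75
ee_pos: [0.5975, 0.2513, 0.139]
orientation: [0.703, 0.059, 0.706, -0.061]
wrist_force: [-1.8, 0.3, 4.1]
gripper_width: 0.0106
```

```bash
python3 - <<'E'
from h import *
from station import *
p0,t0=tilt()
plan(arc(0,p0,[2.15,2.2,2.23]),[1]*3)
c=read_camera("side");crop(c,160,215,320,384,4,"pics/f.png")
E
```

```text
tilt 2.1822696498723935 r 0.09782072714102366 F [-1.78378721  0.25156898  4.11557865]
pos [0.5975 0.2513 0.139 ] x [-0.005 -0.002 -1.   ] z [ 0.986 -0.169 -0.004] zyaw -9.7
t 5.75 F [-1.8  0.3  4.1] w 0.0106 q [-0.52  0.85  0.1   1.58 -0.11  0.72 -0.54]
{'x': -3.8, 'y': 0.3, 'z': 0.6, 'wx': 0.08, 'wy': -0.24, 'wz': 0.15}
-- [0.5981 0.2515 0.1427]
{'x': 4.5, 'y': -0.0, 'z': 2.1, 'wx': -0.0, 'wy': 0.0, 'wz': -0.0}
-- [0.6002 0.2511 0.1382]
{'x': 2.8, 'y': -0.0, 'z': 1.2, 'wx': -0.0, 'wy': 0.0, 'wz': -0.0}
-- [0.6014 0.2509 0.1354]
```

View pics/f.png

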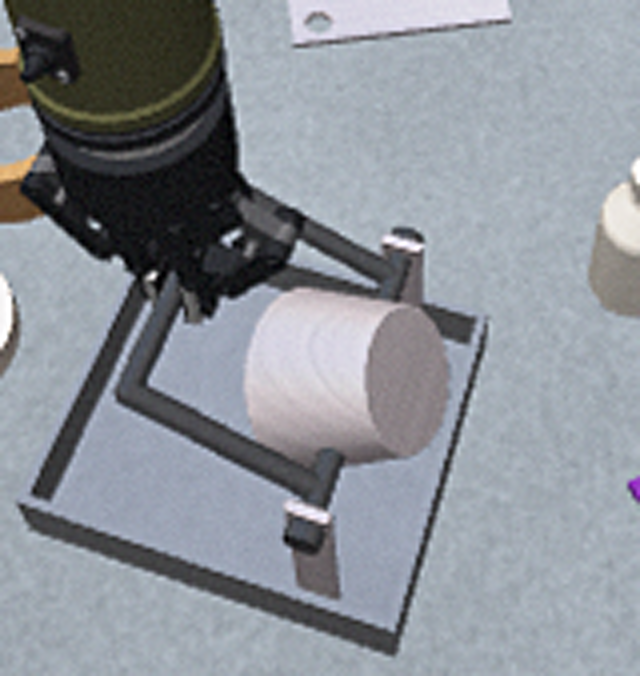

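The cup is tipped, with its bottom showing at (405,380). The screws aren't visible under it yet. I'll nudge slightly further, wait, and look from the top.

send_rows --series '[{"x":3,"y":0,"z":2,"wx":0,"wy":0,"wz":0,"claw":0},{"x":1,"y":0,"z":1,"wx":0,"wy":0,"wz":0,"claw":0},{"x":0,"y":0,"z":0,"wx":0,"wy":0,"wz":0,"claw":0},{"x":0,"y":0,"z":0,"wx":0,"wy":0,"wz":0,"claw":0},{"x":0,"y":0,"z":0,"wx":0,"wy":0,"wz":0,"claw":0},{"x":0,"y":0,"z":0,"wx":0,"wy":0,"wz":0,"claw":0},{"x":0,"y":0,"z":0,"wx":0,"wy":0,"wz":0,"claw":0},{"x":0,"y":0,"z":0,"wx":0,"wy":0,"wz":0,"claw":0}]'

```text
time_s: 6.6
ee_pos: [0.5992, 0.251, 0.1351]
orientation: [0.703, 0.059, 0.707, -0.06]
wrist_force: [-1.0, 0.3, 1.5]
gripper_width: 0.0109
```

```bash
python3 - <<'E'
from h import *
from station import *
p0,t0=tilt()
plan(arc(0,p0,t0-.14*np.arange(1,9)),[1]*8)
c=read_camera("side");crop(c,160,215,320,384,4,"pics/g.png")
E
```

```text
tilt 2.224991698452688 r 0.09786202427464416 F [-0.95236475  0.30419882  1.51902044]
pos [0.5992 0.251  0.1351] x [-0.006 -0.002 -1.   ] z [ 0.986 -0.168 -0.005] zyaw -9.7
t 6.6 F [-1.   0.3  1.5] w 0.0109 q [-0.52  0.86  0.1   1.58 -0.11  0.72 -0.54]
{'x': -13.3, 'y': 0.2, 'z': -4.3, 'wx': 0.13, 'wy': -0.3, 'wz': 0.17}
-- [0.5951 0.252  0.1485]
{'x': -11.5, 'y': 0.0, 'z': -8.0, 'wx': -0.0, 'wy': -0.0, 'wz': -0.0}
-- [0.5872 0.2533 0.16  ]
{'x': -10.3, 'y': 0.0, 'z': -9.4, 'wx': -0.0, 'wy': -0.0, 'wz': -0.0}
-- [0.5779 0.2549 0.1703]
{'x': -8.9, 'y': 0.0, 'z': -10.8, 'wx': -0.0, 'wy': -0.0, 'wz': -0.0}
-- [0.5673 0.2568 0.1792]
{'x': -7.3, 'y': 0.0, 'z': -12.0, 'wx': -0.0, 'wy': -0.0, 'wz': -0.0}
-- [0.5554 0.2588 0.1865]
{'x': -5.6, 'y': 0.0, 'z': -12.8, 'wx': -0.0, 'wy': -0.0, 'wz': -0.0}
-- [0.5428 0.261  0.1921]
{'x': -3.7, 'y': 0.0, 'z': -13.5, 'wx': -0.0, 'wy': -0.0, 'wz': -0.0}
-- [0.5295 0.2633 0.1958]
{'x': -1.8, 'y': 0.0, 'z': -13.9, 'wx': -0.0, 'wy': -0.0, 'wz': -0.0}
-- [0.5158 0.2656 0.1976]
```

View pics/g.png

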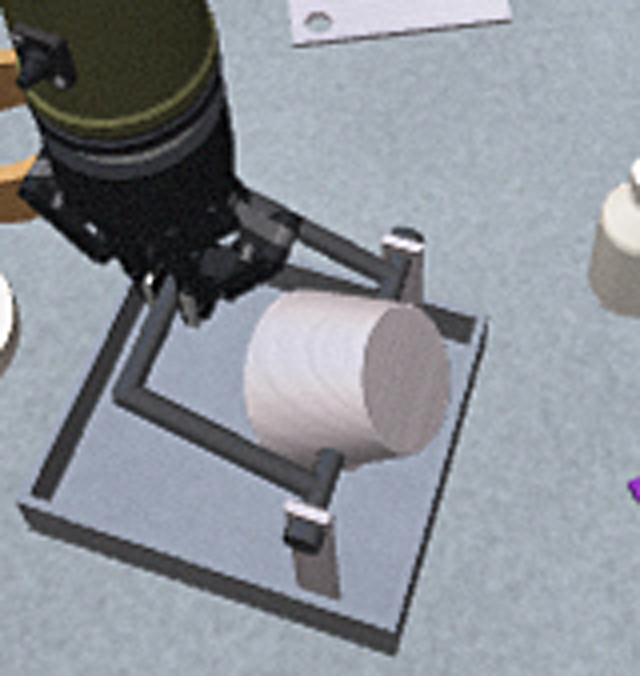

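The screws are still hidden beneath the cup. I'll swing it partly back and check.

send_rows --series '[{"x":-13,"y":0,"z":-4.5,"wx":0,"wy":-0.3,"wz":0,"claw":0},{"x":-11.5,"y":0,"z":-8,"wx":0,"wy":0,"wz":0,"claw":0},{"x":-10.5,"y":0,"z":-9.5,"wx":0,"wy":0,"wz":0,"claw":0},{"x":-9,"y":0,"z":-11,"wx":0,"wy":0,"wz":0,"claw":0},{"x":-7,"y":0,"z":-12,"wx":0,"wy":0,"wz":0,"claw":0},{"x":-5.5,"y":0,"z":-13,"wx":0,"wy":0,"wz":0,"claw":0},{"x":-2,"y":0,"z":-7,"wx":0,"wy":0,"wz":0,"claw":0},{"x":0,"y":0,"z":0,"wx":0,"wy":0,"wz":0,"claw":0}]'

```text
time_s: 7.45
ee_pos: [0.5275, 0.2634, 0.1964]
orientation: [0.704, 0.057, 0.705, -0.06]
wrist_force: [0.6, 1.2, -10.5]
gripper_width: 0.0108
```

```bash
python3 - <<'E'
from h import *
from station import *
p0,t0=tilt()
plan(arc(0,p0,t0-.14*np.arange(1,9)),[1]*8)
c=read_camera("side");crop(c,160,215,320,384,4,"pics/i.png")
E
```

```text
tilt 1.2236130884986363 r 0.10029115046540292 F [  0.5574039    1.2084144  -10.45036261]
pos [0.5275 0.2634 0.1964] x [-0.002 -0.003 -1.   ] z [ 0.986 -0.165 -0.001] zyaw -9.5
t 7.45 F [  0.6   1.2 -10.5] w 0.0108 q [-0.61  0.7   0.12  1.73 -0.11  0.72 -0.6 ]
{'x': -1.2, 'y': 0.3, 'z': -14.0, 'wx': 0.28, 'wy': -0.07, 'wz': 0.21}
-- [0.5137 0.2661 0.1976]
{'x': 0.5, 'y': -0.0, 'z': -13.9, 'wx': 0.0, 'wy': -0.0, 'wz': 0.0}
-- [0.5    0.2684 0.1971]
{'x': 2.4, 'y': -0.0, 'z': -13.8, 'wx': 0.0, 'wy': -0.0, 'wz': 0.0}
-- [0.4864 0.2708 0.1947]
{'x': 4.3, 'y': -0.0, 'z': -13.3, 'wx': 0.0, 'wy': -0.0, 'wz': 0.0}
-- [0.4733 0.273  0.1904]
{'x': 6.1, 'y': -0.0, 'z': -12.6, 'wx': 0.0, 'wy': -0.0, 'wz': 0.0}
-- [0.4609 0.2752 0.1843]
{'x': 7.8, 'y': -0.0, 'z': -11.6, 'wx': 0.0, 'wy': -0.0, 'wz': 0.0}
-- [0.4495 0.2772 0.1766]
{'x': 9.4, 'y': -0.0, 'z': -10.4, 'wx': 0.0, 'wy': -0.0, 'wz': 0.0}
-- [0.4392 0.2789 0.1672]
{'x': 10.7, 'y': -0.0, 'z': -9.0, 'wx': 0.0, 'wy': -0.0, 'wz': 0.0}
-- [0.4304 0.2805 0.1565]
```

View pics/i.png

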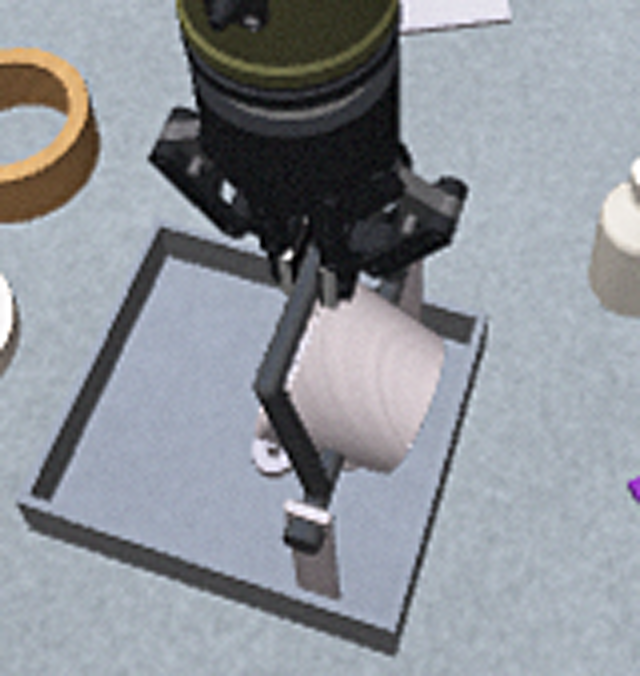

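One screw is visible in the tray at (270,455). I'll continue swinging back.

send_rows --series '[{"x":-1,"y":0,"z":-14,"wx":0,"wy":0,"wz":0,"claw":0},{"x":0.5,"y":0,"z":-14,"wx":0,"wy":0,"wz":0,"claw":0},{"x":2.5,"y":0,"z":-14,"wx":0,"wy":0,"wz":0,"claw":0},{"x":4.5,"y":0,"z":-13,"wx":0,"wy":0,"wz":0,"claw":0},{"x":6,"y":0,"z":-12.5,"wx":0,"wy":0,"wz":0,"claw":0},{"x":4,"y":0,"z":-6,"wx":0,"wy":0,"wz":0,"claw":0},{"x":0,"y":0,"z":0,"wx":0,"wy":0,"wz":0,"claw":0},{"x":0,"y":0,"z":0,"wx":0,"wy":0,"wz":0,"claw":0}]'

```text
time_s: 8.3
ee_pos: [0.4792, 0.2721, 0.1933]
orientation: [0.72, 0.067, 0.688, -0.06]
wrist_force: [-0.1, 0.9, -8.8]
gripper_width: 0.011
```

```bash
python3 - <<'E'
from h import *
from station import *
p0,t0=tilt()
plan(arc(0,p0,t0-t0/4*np.arange(1,5)),[1]*4)
c=read_camera("side");crop(c,160,215,320,384,4,"pics/j.png")
E
```

```text
tilt 0.7294970376767447 r 0.1006023111973894 F [-0.06590208  0.88154184 -8.77740988]
pos [0.4792 0.2721 0.1933] x [ 0.047  0.005 -0.999] z [ 0.983 -0.179  0.045] zyaw -10.3
t 8.3 F [-0.1  0.9 -8.8] w 0.011 q [-0.7   0.65  0.14  1.89 -0.11  0.57 -0.67]
{'x': 7.1, 'y': -0.3, 'z': -16.9, 'wx': -0.51, 'wy': 2.58, 'wz': -0.77}
-- [0.4629 0.2748 0.1854]
{'x': 10.1, 'y': -0.0, 'z': -15.1, 'wx': -0.0, 'wy': 0.0, 'wz': 0.0}
-- [0.448  0.2774 0.1753]
{'x': 12.7, 'y': -0.0, 'z': -13.0, 'wx': -0.0, 'wy': 0.0, 'wz': 0.0}
-- [0.4352 0.2796 0.1626]
{'x': 14.9, 'y': -0.0, 'z': -10.5, 'wx': -0.0, 'wy': 0.0, 'wz': 0.0}
-- [0.4248 0.2814 0.1477]
```

View pics/j.png

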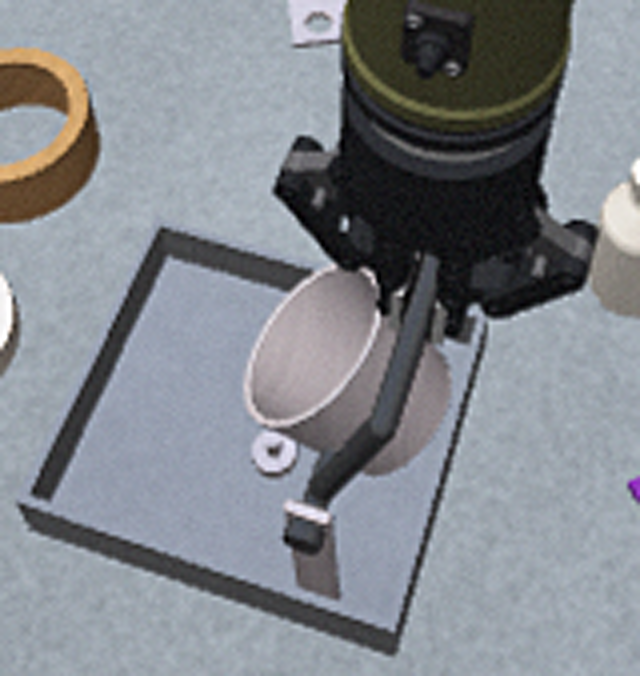

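One screw shows at (272,452). The cup's inner wall looks bare, but its floor isn't visible. I'll return it to upright.

send_rows --series '[{"x":5.5,"y":0,"z":-13,"wx":-0.5,"wy":2.5,"wz":-0.8,"claw":0},{"x":8,"y":0,"z":-12,"wx":0,"wy":0,"wz":0,"claw":0},{"x":9,"y":0,"z":-11,"wx":0,"wy":0,"wz":0,"claw":0},{"x":11,"y":0,"z":-10,"wx":0,"wy":0,"wz":0,"claw":0},{"x":11,"y":0,"z":-8.5,"wx":0,"wy":0,"wz":0,"claw":0},{"x":0,"y":0,"z":0,"wx":0,"wy":0,"wz":0,"claw":0},{"x":0,"y":0,"z":0,"wx":0,"wy":0,"wz":0,"claw":0},{"x":0,"y":0,"z":0,"wx":0,"wy":0,"wz":0,"claw":0}]'

```text
time_s: 9.15
ee_pos: [0.4315, 0.2804, 0.1554]
orientation: [0.707, 0.064, 0.701, -0.062]
wrist_force: [-1.1, -0.3, -1.5]
gripper_width: 0.0107
```

```bash
python3 - <<'E'
from h import *
from station import *
p0,t0=tilt()
plan(arc(0,p0,[0]),[1])
c=read_camera("side");crop(c,160,215,320,384,4,"pics/k.png")
E
```

```text
tilt 0.10233792344207915 r 0.09847327059004936 F [-1.09810292 -0.31346429 -1.46824888]
pos [0.4315 0.2804 0.1554] x [ 0.008  0.002 -1.   ] z [ 0.984 -0.177  0.008] zyaw -10.2
t 9.15 F [-1.1 -0.3 -1.5] w 0.0107 q [-0.73  0.68  0.11  2.   -0.15  0.46 -0.7 ]
{'x': 7.6, 'y': -0.2, 'z': -6.9, 'wx': -0.4, 'wy': 0.45, 'wz': -0.23}
-- [0.4248 0.2814 0.1478]
```

View pics/k.png

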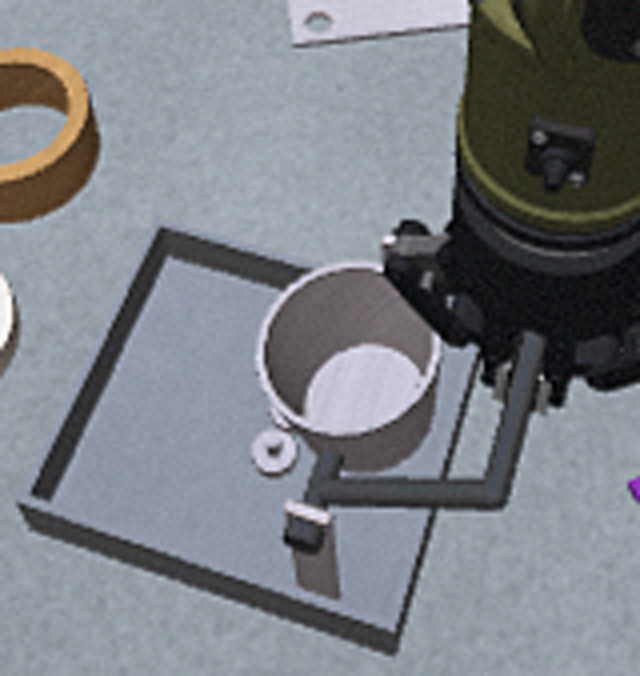

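The cup is empty and still about 0.1 rad from upright. I'll bring it back gently against the stop.

send_rows --series '[{"x":4,"y":0,"z":-3.5,"wx":0,"wy":0.4,"wz":0,"claw":0},{"x":4,"y":0,"z":-3,"wx":0,"wy":0,"wz":0,"claw":0},{"x":3,"y":0,"z":-1.5,"wx":0,"wy":0,"wz":0,"claw":0},{"x":2,"y":0,"z":-1,"wx":0,"wy":0,"wz":0,"claw":0},{"x":2,"y":0,"z":-1,"wx":0,"wy":0,"wz":0,"claw":0},{"x":2,"y":0,"z":-1,"wx":0,"wy":0,"wz":0,"claw":0},{"x":0,"y":0,"z":0,"wx":0,"wy":0,"wz":0,"claw":0},{"x":0,"y":0,"z":0,"wx":0,"wy":0,"wz":0,"claw":0}]'

```text
time_s: 10.0
ee_pos: [0.4248, 0.2817, 0.1444]
orientation: [0.708, 0.068, 0.7, -0.061]
wrist_force: [-1.4, -0.2, -0.1]
gripper_width: 0.0106
```

```bash
python3 - <<'E'
from h import *
from station import *
p0,t0=tilt()
plan(arc(0,p0,[0]),[1])
c=read_camera("side");crop(c,160,215,320,384,4,"pics/l.png")
E
```

```text
tilt -0.0299341602581909 r 0.09837654080800007 F [-1.35255322 -0.15301347 -0.1011267 ]
pos [0.4248 0.2817 0.1444] x [ 0.011  0.008 -1.   ] z [ 0.983 -0.181  0.01 ] zyaw -10.4
t 10.0 F [-1.4 -0.2 -0.1] w 0.0106 q [-0.74  0.7   0.1   2.02 -0.16  0.41 -0.7 ]
{'x': -3.4, 'y': -0.2, 'z': 0.1, 'wx': -0.62, 'wy': 0.56, 'wz': -0.59}
-- [0.4249 0.2814 0.1477]
```

View pics/l.png

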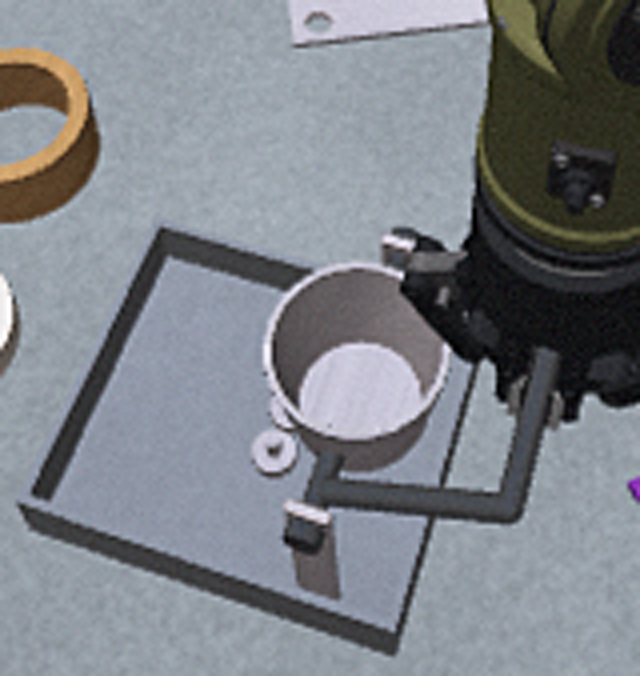

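The cup is empty, and the bar corner is at (518,510), the same as before tipping. I'll make one firm press to be sure it reaches the stop, then release.

send_rows --series '[{"x":4,"y":0,"z":-1.5,"wx":0,"wy":0,"wz":0,"claw":0},{"x":4,"y":0,"z":-1.5,"wx":0,"wy":0,"wz":0,"claw":0},{"x":3,"y":0,"z":0,"wx":0,"wy":0,"wz":0,"claw":0},{"x":0,"y":0,"z":0,"wx":0,"wy":0,"wz":0,"claw":0},{"x":0,"y":0,"z":0,"wx":0,"wy":0,"wz":0,"claw":0.3},{"x":0,"y":0,"z":0,"wx":0,"wy":0,"wz":0,"claw":0.3},{"x":0,"y":0,"z":0,"wx":0,"wy":0,"wz":0,"claw":0.3},{"x":0,"y":0,"z":0,"wx":0,"wy":0,"wz":0,"claw":0.3}]'

```text
time_s: 10.85
ee_pos: [0.4262, 0.2841, 0.1413]
orientation: [0.711, 0.072, 0.697, -0.059]
wrist_force: [-0.2, -0.2, 0.6]
gripper_width: 0.0255
```

```bash
python3 - <<'E'
from h import *
tilt()
p=.4242,.2815
plan([((*p,.25),-9.8)],[5])
E
```

```text
tilt -0.05296302530081204 r 0.09615222057950239 F [-0.17245704 -0.20771367  0.6484243 ]
pos [0.4262 0.2841 0.1413] x [ 0.022  0.016 -1.   ] z [ 0.983 -0.184  0.018] zyaw -10.6
t 10.85 F [-0.2 -0.2  0.6] w 0.0255 q [-0.74  0.7   0.09  2.03 -0.16  0.39 -0.7 ]
{'x': -21.7, 'y': -0.2, 'z': 0.1, 'wx': -0.16, 'wy': 0.21, 'wz': -0.23}
{'x': -21.8, 'y': -0.2, 'z': 0.0, 'wx': -0.15, 'wy': 0.21, 'wz': -0.22}
{'x': -21.7, 'y': -0.3, 'z': -0.0, 'wx': -0.16, 'wy': 0.21, 'wz': -0.23}
{'x': -21.8, 'y': -0.4, 'z': -0.2, 'wx': -0.16, 'wy': 0.21, 'wz': -0.23}
{'x': -21.7, 'y': -0.5, 'z': -0.2, 'wx': -0.16, 'wy': 0.22, 'wz': -0.22}
-- [0.4242 0.2815 0.25  ]
```

Released; I'll lift straight up.

send_rows --series '[{"x":-8,"y":0,"z":0,"wx":0,"wy":0,"wz":0,"claw":0.3},{"x":-20,"y":0,"z":0,"wx":0,"wy":0.2,"wz":-0.2,"claw":0.3},{"x":-22,"y":0,"z":0,"wx":0,"wy":0.2,"wz":-0.2,"claw":0.3},{"x":-22,"y":0,"z":0,"wx":0,"wy":0.2,"wz":-0.2,"claw":0.3},{"x":-22,"y":0,"z":0,"wx":0,"wy":0.2,"wz":-0.2,"claw":0.3},{"x":-10,"y":0,"z":0,"wx":0,"wy":0,"wz":0,"claw":0.3},{"x":0,"y":0,"z":0,"wx":0,"wy":0,"wz":0,"claw":0.3},{"x":0,"y":0,"z":0,"wx":0,"wy":0,"wz":0,"claw":0.3}]'

```text
time_s: 11.65
ee_pos: [0.4238, 0.2829, 0.2494]
orientation: [0.705, 0.066, 0.703, -0.064]
wrist_force: [-0.2, 0.4, -0.8]
gripper_width: 0.0254
```

```bash
python3 - <<'E'
from h import *
plan([((.5405,-.0735,.20),-73.8)],[16])
E
```

```text
pos [0.4238 0.2829 0.2494] x [ 0.002  0.003 -1.   ] z [ 0.983 -0.183  0.002] zyaw -10.6
t 11.65 F [-0.2  0.4 -0.8] w 0.0254 q [-0.78  0.53  0.15  1.92 -0.12  0.7  -0.73]
{'x': 3.0, 'y': -20.6, 'z': 11.3, 'wx': 3.95, 'wy': -0.0, 'wz': -0.02}
{'x': 3.1, 'y': -19.7, 'z': 12.6, 'wx': 3.95, 'wy': -0.0, 'wz': -0.01}
{'x': 3.0, 'y': -18.8, 'z': 14.0, 'wx': 3.96, 'wy': -0.01, 'wz': -0.02}
{'x': 3.0, 'y': -17.9, 'z': 15.2, 'wx': 3.95, 'wy': 0.0, 'wz': -0.01}
{'x': 3.1, 'y': -16.7, 'z': 16.4, 'wx': 3.95, 'wy': 0.0, 'wz': -0.02}
{'x': 3.0, 'y': -15.5, 'z': 17.6, 'wx': 3.95, 'wy': -0.0, 'wz': -0.01}
{'x': 3.1, 'y': -14.4, 'z': 18.5, 'wx': 3.95, 'wy': -0.0, 'wz': -0.02}
{'x': 3.1, 'y': -12.9, 'z': 19.6, 'wx': 3.95, 'wy': -0.01, 'wz': -0.01}
{'x': 3.0, 'y': -11.7, 'z': 20.3, 'wx': 3.96, 'wy': 0.0, 'wz': -0.02}
{'x': 3.1, 'y': -10.1, 'z': 21.1, 'wx': 3.95, 'wy': 0.0, 'wz': -0.01}
{'x': 3.1, 'y': -8.7, 'z': 21.8, 'wx': 3.95, 'wy': -0.0, 'wz': -0.02}
{'x': 3.1, 'y': -7.2, 'z': 22.3, 'wx': 3.95, 'wy': -0.0, 'wz': -0.01}
{'x': 3.0, 'y': -5.6, 'z': 22.8, 'wx': 3.95, 'wy': -0.01, 'wz': -0.02}
{'x': 3.1, 'y': -4.1, 'z': 23.1, 'wx': 3.96, 'wy': 0.0, 'wz': -0.01}
{'x': 3.1, 'y': -2.4, 'z': 23.3, 'wx': 3.95, 'wy': -0.0, 'wz': -0.02}
{'x': 3.1, 'y': -0.9, 'z': 23.4, 'wx': 3.95, 'wy': -0.0, 'wz': -0.01}
-- [ 0.5405 -0.0735  0.2   ]
```

send_rows --series '[{"x":3,"y":-20,"z":11,"wx":4,"wy":0,"wz":0,"claw":0.5},{"x":3,"y":-20,"z":12.5,"wx":4,"wy":0,"wz":0,"claw":0.5},{"x":3,"y":-19,"z":14,"wx":4,"wy":0,"wz":0,"claw":0.5},{"x":3,"y":-18,"z":15,"wx":4,"wy":0,"wz":0,"claw":0.5},{"x":3,"y":-17,"z":16.5,"wx":4,"wy":0,"wz":0,"claw":0.5},{"x":3,"y":-15.5,"z":17.5,"wx":4,"wy":0,"wz":0,"claw":0.5},{"x":3,"y":-14.5,"z":18.5,"wx":4,"wy":0,"wz":0,"claw":0.5},{"x":3,"y":-13,"z":19.5,"wx":4,"wy":0,"wz":0,"claw":0.5}]'

```text
time_s: 12.45
ee_pos: [0.4753, 0.1008, 0.2152]
orientation: [0.653, 0.259, 0.661, -0.262]
wrist_force: [0.8, 1.3, -0.8]
gripper_width: 0.0425
```

send_rows --series '[{"x":3,"y":-12,"z":20,"wx":4,"wy":0,"wz":0,"claw":0.5},{"x":3,"y":-10,"z":21,"wx":4,"wy":0,"wz":0,"claw":0.5},{"x":3,"y":-9,"z":22,"wx":4,"wy":0,"wz":0,"claw":0.5},{"x":3,"y":-7,"z":22,"wx":4,"wy":0,"wz":0,"claw":0.5},{"x":3,"y":-6,"z":23,"wx":4,"wy":0,"wz":0,"claw":0.5},{"x":3,"y":-4,"z":23,"wx":4,"wy":0,"wz":0,"claw":0.5},{"x":0,"y":0,"z":0,"wx":0,"wy":0,"wz":0,"claw":0.5},{"x":0,"y":0,"z":0,"wx":0,"wy":0,"wz":0,"claw":0.5}]'

```text
time_s: 13.25
ee_pos: [0.5092, -0.0441, 0.1863]
orientation: [0.576, 0.391, 0.592, -0.407]
wrist_force: [-0.4, 0.6, -0.7]
gripper_width: 0.0427
```

```bash
python3 - <<'E'
from h import *
from station import *
c=read_camera("side");crop(c,160,215,320,384,4,"pics/m.png")
plan([((.5405,-.0735,.13),-73.8)],[6])
E
```

```text
pos [ 0.5091 -0.0443  0.1864] x [-0.031 -0.007 -1.   ] z [ 0.364 -0.931 -0.005] zyaw -68.7
t 13.3 F [ 0.8 -0.2 -0.1] w 0.0434 q [-0.22  0.67  0.35  1.95 -0.36  0.61 -0.83]
{'x': 9.3, 'y': 3.4, 'z': 6.5, 'wx': 0.86, 'wy': -0.03, 'wz': 0.3}
{'x': 9.3, 'y': 3.4, 'z': 6.4, 'wx': 0.86, 'wy': -0.04, 'wz': 0.3}
{'x': 9.3, 'y': 3.5, 'z': 6.4, 'wx': 0.85, 'wy': -0.03, 'wz': 0.29}
{'x': 9.3, 'y': 3.5, 'z': 6.3, 'wx': 0.86, 'wy': -0.03, 'wz': 0.3}
{'x': 9.4, 'y': 3.6, 'z': 6.2, 'wx': 0.86, 'wy': -0.04, 'wz': 0.3}
{'x': 9.4, 'y': 3.6, 'z': 6.2, 'wx': 0.86, 'wy': -0.03, 'wz': 0.3}
-- [ 0.5404 -0.0735  0.13  ]
```

View pics/m.png

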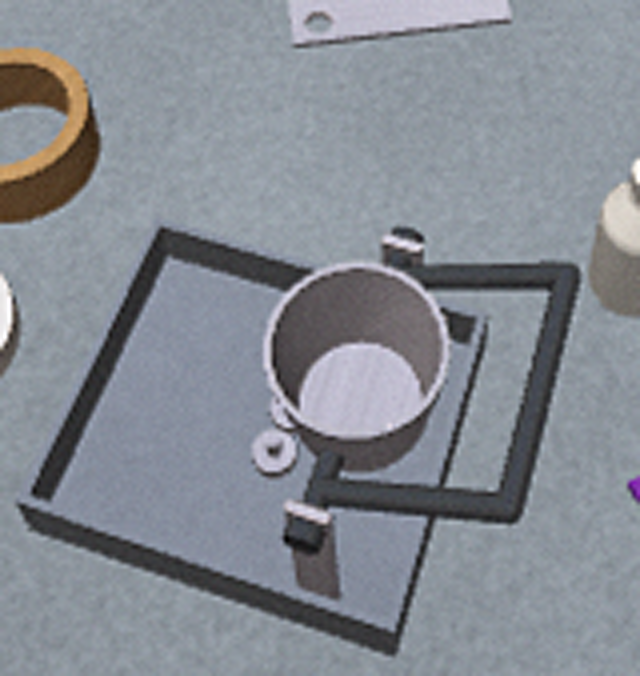

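The cup is upright and empty. Two screws show in the tray at (272,452) and (283,415); the third must be behind the cup. Next is the cover.

send_rows --series '[{"x":9,"y":3.5,"z":6.5,"wx":0.8,"wy":0,"wz":0.3,"claw":0.5},{"x":9,"y":3.5,"z":6.5,"wx":0.8,"wy":0,"wz":0.3,"claw":0.5},{"x":9,"y":3.5,"z":6.5,"wx":0.8,"wy":0,"wz":0.3,"claw":0.5},{"x":9,"y":3.5,"z":6,"wx":0.8,"wy":0,"wz":0.3,"claw":0.5},{"x":9,"y":3.5,"z":6,"wx":0.8,"wy":0,"wz":0.3,"claw":0.5},{"x":7,"y":3,"z":5,"wx":0.8,"wy":0,"wz":0.3,"claw":0.5},{"x":0,"y":0,"z":0,"wx":0,"wy":0,"wz":0,"claw":0.5},{"x":0,"y":0,"z":0,"wx":0,"wy":0,"wz":0,"claw":0.5}]'

```text
time_s: 14.1
ee_pos: [0.5416, -0.0711, 0.1273]
orientation: [0.565, 0.425, 0.568, -0.422]
wrist_force: [-0.1, -0.4, 0.3]
gripper_width: 0.0429
```

```bash
python3 - <<'E'
from h import *
from station import *
plan([((.5405,-.0735,.1),-73.8),((.5405,-.0735,.047),-73.8)],[2,4])
E
```

```text
pos [ 0.5416 -0.0711  0.1273] x [-0.001  0.006 -1.   ] z [ 0.283 -0.959 -0.006] zyaw -73.6
t 14.1 F [-0.1 -0.4  0.3] w 0.0429 q [-0.12  0.78  0.29  1.92 -0.44  0.51 -0.8 ]
{'x': 13.7, 'y': -0.9, 'z': 1.1, 'wx': 0.11, 'wy': -0.18, 'wz': -0.02}
{'x': 13.6, 'y': -0.8, 'z': 1.0, 'wx': 0.12, 'wy': -0.19, 'wz': -0.02}
-- [ 0.5405 -0.0735  0.1   ]
{'x': 13.3, 'y': -0.0, 'z': -0.0, 'wx': -0.0, 'wy': 0.0, 'wz': -0.0}
{'x': 13.2, 'y': -0.0, 'z': -0.0, 'wx': -0.0, 'wy': 0.0, 'wz': -0.0}
{'x': 13.3, 'y': -0.0, 'z': -0.0, 'wx': -0.0, 'wy': 0.0, 'wz': -0.0}
{'x': 13.2, 'y': -0.0, 'z': -0.0, 'wx': -0.0, 'wy': 0.0, 'wz': -0.0}
-- [ 0.5405 -0.0735  0.047 ]
```

send_rows --series '[{"x":13.5,"y":-1,"z":1,"wx":0.1,"wy":-0.2,"wz":0,"claw":0.5},{"x":13.5,"y":-1,"z":1,"wx":0.1,"wy":-0.2,"wz":0,"claw":0.5},{"x":13,"y":0,"z":0,"wx":0,"wy":0,"wz":0,"claw":0.5},{"x":13,"y":0,"z":0,"wx":0,"wy":0,"wz":0,"claw":0.5},{"x":13,"y":0,"z":0,"wx":0,"wy":0,"wz":0,"claw":0.5},{"x":10,"y":0,"z":0,"wx":0,"wy":0,"wz":0,"claw":0.5},{"x":0,"y":0,"z":0,"wx":0,"wy":0,"wz":0,"claw":0.5},{"x":0,"y":0,"z":0,"wx":0,"wy":0,"wz":0,"claw":0.5}]'

```text
time_s: 14.9
ee_pos: [0.5418, -0.0727, 0.0486]
orientation: [0.567, 0.425, 0.565, -0.423]
wrist_force: [0.6, 1.2, -0.3]
gripper_width: 0.0428
```

```bash
python3 - <<'E'
from h import *
from station import *
plan([((.5405,-.0735,.047),-73.8)],[1])
c=read_camera("side");crop(c,190,110,320,240,5,"pics/n.png")
E
```

```text
pos [ 0.5418 -0.0727  0.0486] x [ 0.004  0.    -1.   ] z [ 0.281 -0.96   0.001] zyaw -73.7
t 14.9 F [ 0.6  1.2 -0.3] w 0.0428 q [-0.06  0.91  0.19  1.95 -0.5   0.33 -0.76]
{'x': 1.6, 'y': -1.5, 'z': 0.4, 'wx': 0.11, 'wy': 0.05, 'wz': -0.25}
-- [ 0.5405 -0.0735  0.047 ]
```

View pics/n.png

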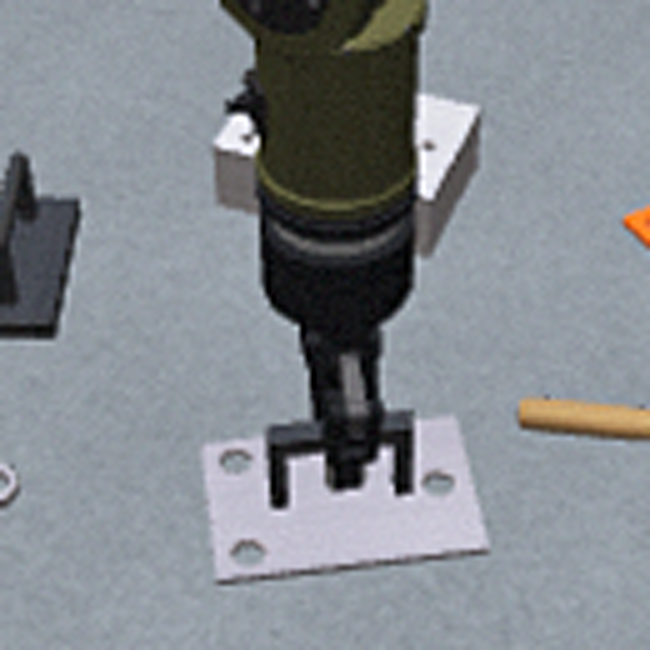

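The gripper is centred on the handle bar between the posts at (278,480) and (403,470). I'll close firmly.

send_rows --series '[{"x":1.5,"y":-1,"z":0.5,"wx":0,"wy":0,"wz":-0.2,"claw":0.5},{"x":0,"y":0,"z":0,"wx":0,"wy":0,"wz":0,"claw":0},{"x":0,"y":0,"z":0,"wx":0,"wy":0,"wz":0,"claw":0},{"x":0,"y":0,"z":0,"wx":0,"wy":0,"wz":0,"claw":0},{"x":0,"y":0,"z":0,"wx":0,"wy":0,"wz":0,"claw":0},{"x":0,"y":0,"z":0,"wx":0,"wy":0,"wz":0,"claw":0},{"x":0,"y":0,"z":0,"wx":0,"wy":0,"wz":0,"claw":0},{"x":0,"y":0,"z":0,"wx":0,"wy":0,"wz":0,"claw":0}]' --force 90

```text
time_s: 15.75
ee_pos: [0.5415, -0.0732, 0.0484]
orientation: [0.567, 0.424, 0.565, -0.424]
wrist_force: [-0.7, -0.5, -0.6]
gripper_width: 0.0121
```

```bash
python3 - <<'E'
from h import *
from station import *
plan([((.5405,-.0735,.16),-73.8)],[6])
E
```

```text
pos [ 0.5415 -0.0732  0.0484] x [ 0.003 -0.001 -1.   ] z [ 0.281 -0.96   0.001] zyaw -73.7
t 15.75 F [-0.7 -0.5 -0.6] w 0.0121 q [-0.07  0.91  0.2   1.95 -0.49  0.33 -0.76]
{'x': -18.6, 'y': -0.1, 'z': 0.0, 'wx': 0.02, 'wy': 0.01, 'wz': -0.02}
{'x': -18.6, 'y': -0.2, 'z': 0.1, 'wx': 0.02, 'wy': 0.01, 'wz': -0.02}
{'x': -18.6, 'y': -0.1, 'z': -0.0, 'wx': 0.02, 'wy': 0.02, 'wz': -0.03}
{'x': -18.6, 'y': -0.1, 'z': -0.0, 'wx': 0.02, 'wy': 0.01, 'wz': -0.02}
{'x': -18.6, 'y': -0.2, 'z': 0.0, 'wx': 0.01, 'wy': 0.01, 'wz': -0.02}
{'x': -18.6, 'y': -0.2, 'z': 0.0, 'wx': 0.02, 'wy': 0.01, 'wz': -0.02}
-- [ 0.5405 -0.0735  0.16  ]
```

send_rows --series '[{"x":-10,"y":0,"z":0,"wx":0,"wy":0,"wz":0,"claw":0},{"x":-18,"y":0,"z":0,"wx":0,"wy":0,"wz":0,"claw":0},{"x":-18,"y":0,"z":0,"wx":0,"wy":0,"wz":0,"claw":0},{"x":-18,"y":0,"z":0,"wx":0,"wy":0,"wz":0,"claw":0},{"x":-18,"y":0,"z":0,"wx":0,"wy":0,"wz":0,"claw":0},{"x":-18,"y":0,"z":0,"wx":0,"wy":0,"wz":0,"claw":0},{"x":-5,"y":0,"z":0,"wx":0,"wy":0,"wz":0,"claw":0},{"x":0,"y":0,"z":0,"wx":0,"wy":0,"wz":0,"claw":0}]'

```text
time_s: 16.55
ee_pos: [0.537, -0.0719, 0.1571]
orientation: [0.564, 0.423, 0.568, -0.425]
wrist_force: [-0.3, -0.6, -6.4]
gripper_width: 0.0121
```

```bash
python3 - <<'E'
from h import *
from station import *
plan([((.5732,-.3482,.165),-103.6)],[14])
E
```

```text
pos [ 0.537  -0.0719  0.1571] x [-0.007  0.001 -1.   ] z [ 0.282 -0.96  -0.003] zyaw -73.6
t 16.55 F [-0.3 -0.6 -6.4] w 0.0121 q [-0.15  0.74  0.34  1.91 -0.42  0.57 -0.82]
{'x': -0.6, 'y': -3.1, 'z': 19.7, 'wx': 2.14, 'wy': -0.01, 'wz': 0.03}
{'x': -0.6, 'y': -2.3, 'z': 19.7, 'wx': 2.14, 'wy': -0.0, 'wz': 0.03}
{'x': -0.6, 'y': -1.6, 'z': 19.9, 'wx': 2.14, 'wy': -0.01, 'wz': 0.02}
{'x': -0.6, 'y': -0.9, 'z': 19.9, 'wx': 2.14, 'wy': -0.01, 'wz': 0.03}
{'x': -0.6, 'y': -0.1, 'z': 19.9, 'wx': 2.14, 'wy': -0.0, 'wz': 0.03}
{'x': -0.6, 'y': 0.6, 'z': 19.9, 'wx': 2.14, 'wy': -0.01, 'wz': 0.03}
{'x': -0.6, 'y': 1.4, 'z': 19.8, 'wx': 2.14, 'wy': -0.01, 'wz': 0.02}
{'x': -0.6, 'y': 2.1, 'z': 19.8, 'wx': 2.14, 'wy': -0.0, 'wz': 0.03}
{'x': -0.6, 'y': 2.8, 'z': 19.7, 'wx': 2.14, 'wy': -0.01, 'wz': 0.03}
{'x': -0.6, 'y': 3.6, 'z': 19.6, 'wx': 2.14, 'wy': -0.01, 'wz': 0.03}
{'x': -0.6, 'y': 4.3, 'z': 19.4, 'wx': 2.14, 'wy': -0.0, 'wz': 0.03}
{'x': -0.6, 'y': 5.0, 'z': 19.3, 'wx': 2.14, 'wy': -0.01, 'wz': 0.02}
{'x': -0.6, 'y': 5.8, 'z': 19.1, 'wx': 2.13, 'wy': -0.01, 'wz': 0.03}
{'x': -0.5, 'y': 6.4, 'z': 18.8, 'wx': 2.14, 'wy': -0.0, 'wz': 0.03}
-- [ 0.5732 -0.3482  0.165 ]
```

send_rows --series '[{"x":-1,"y":-3,"z":20,"wx":2.1,"wy":0,"wz":0,"claw":0},{"x":-1,"y":-2.5,"z":20,"wx":2.1,"wy":0,"wz":0,"claw":0},{"x":-1,"y":-1.5,"z":20,"wx":2.1,"wy":0,"wz":0,"claw":0},{"x":-1,"y":-1,"z":20,"wx":2.1,"wy":0,"wz":0,"claw":0},{"x":-1,"y":0,"z":20,"wx":2.1,"wy":0,"wz":0,"claw":0},{"x":-1,"y":0.5,"z":20,"wx":2.1,"wy":0,"wz":0,"claw":0},{"x":-1,"y":1.5,"z":20,"wx":2.1,"wy":0,"wz":0,"claw":0},{"x":-1,"y":2,"z":20,"wx":2.1,"wy":0,"wz":0,"claw":0}]'

```text
time_s: 17.35
ee_pos: [0.5528, -0.2348, 0.1563]
orientation: [-0.487, -0.502, -0.503, 0.508]
wrist_force: [0.3, 0.3, -5.3]
gripper_width: 0.0121
```

```bash
python3 - <<'E'
from h import *
from station import *
plan([((.5732,-.3482,.165),-103.6)],[7])
E
```

```text
pos [ 0.5528 -0.2348  0.1563] x [-0.022  0.009 -1.   ] z [-0.02  -1.    -0.009] zyaw -91.2
t 17.35 F [ 0.3  0.3 -5.3] w 0.0121 q [ 0.1   0.82  0.41  1.72 -0.45  0.73 -0.84]
{'x': -1.5, 'y': 3.2, 'z': 16.1, 'wx': 1.78, 'wy': -0.05, 'wz': 0.19}
{'x': -1.4, 'y': 3.7, 'z': 16.0, 'wx': 1.77, 'wy': -0.05, 'wz': 0.19}
{'x': -1.4, 'y': 4.2, 'z': 15.9, 'wx': 1.78, 'wy': -0.05, 'wz': 0.19}
{'x': -1.4, 'y': 4.8, 'z': 15.8, 'wx': 1.78, 'wy': -0.05, 'wz': 0.19}
{'x': -1.3, 'y': 5.2, 'z': 15.6, 'wx': 1.78, 'wy': -0.06, 'wz': 0.19}
{'x': -1.3, 'y': 5.6, 'z': 15.5, 'wx': 1.77, 'wy': -0.05, 'wz': 0.19}
{'x': -1.3, 'y': 6.2, 'z': 15.2, 'wx': 1.78, 'wy': -0.05, 'wz': 0.19}
-- [ 0.5732 -0.3482  0.165 ]
```

send_rows --series '[{"x":-1.5,"y":3,"z":16,"wx":1.8,"wy":0,"wz":0.2,"claw":0},{"x":-1.5,"y":3.5,"z":16,"wx":1.8,"wy":0,"wz":0.2,"claw":0},{"x":-1.5,"y":4,"z":16,"wx":1.8,"wy":0,"wz":0.2,"claw":0},{"x":-1.5,"y":5,"z":16,"wx":1.8,"wy":0,"wz":0.2,"claw":0},{"x":-1.5,"y":5,"z":15.5,"wx":1.8,"wy":0,"wz":0.2,"claw":0},{"x":-1.5,"y":5.5,"z":15.5,"wx":1.8,"wy":0,"wz":0.2,"claw":0},{"x":0,"y":0,"z":0,"wx":0,"wy":0,"wz":0,"claw":0},{"x":0,"y":0,"z":0,"wx":0,"wy":0,"wz":0,"claw":0}]'

```text
time_s: 18.15
ee_pos: [0.566, -0.3432, 0.1608]
orientation: [-0.436, -0.554, -0.443, 0.554]
wrist_force: [0.5, 0.5, -5.1]
gripper_width: 0.0122
```

```bash
python3 - <<'E'
from h import *
from station import *
plan([((.5732,-.3482,.135),-103.6)],[5])
d={}
for n in("top","side"):
    c=read_camera(n);d[n]=c
    cv2.imwrite(f"pics/{n}5.png",cv2.resize(c["image"][:,:,::-1],(800,600),interpolation=cv2.INTER_CUBIC))
pickle.dump(d,open("c5.pkl","wb"))
E
```

```text
pos [ 0.566  -0.3432  0.1608] x [-0.006  0.008 -1.   ] z [-0.228 -0.974 -0.006] zyaw -103.2
t 18.15 F [ 0.5  0.5 -5.1] w 0.0122 q [ 0.24  0.89  0.47  1.53 -0.49  0.85 -0.91]
{'x': 5.1, 'y': 1.7, 'z': 0.7, 'wx': 0.08, 'wy': -0.07, 'wz': 0.09}
{'x': 5.2, 'y': 1.6, 'z': 0.7, 'wx': 0.08, 'wy': -0.07, 'wz': 0.09}
{'x': 5.1, 'y': 1.7, 'z': 0.6, 'wx': 0.08, 'wy': -0.07, 'wz': 0.1}
{'x': 5.2, 'y': 1.6, 'z': 0.7, 'wx': 0.08, 'wy': -0.07, 'wz': 0.09}
{'x': 5.1, 'y': 1.7, 'z': 0.6, 'wx': 0.08, 'wy': -0.07, 'wz': 0.09}
-- [ 0.5732 -0.3482  0.135 ]
```

View pics/top5.png

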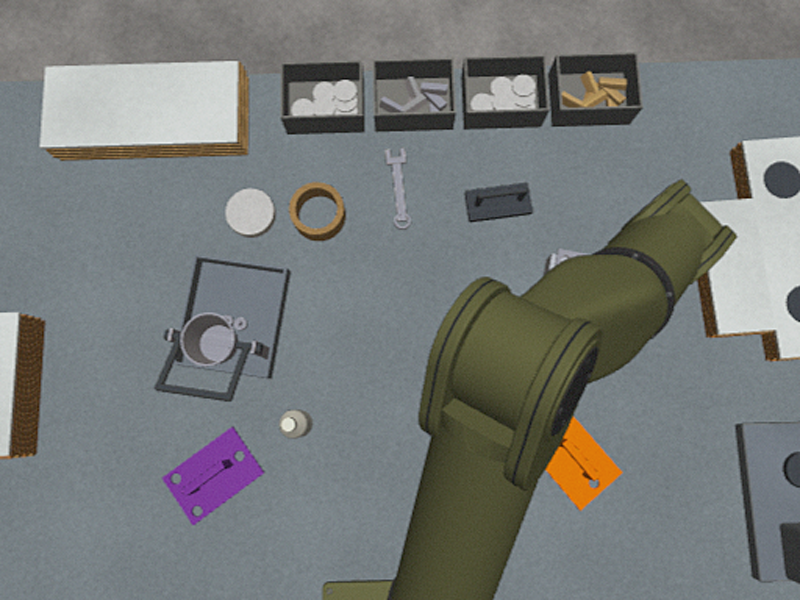

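View pics/side5.png

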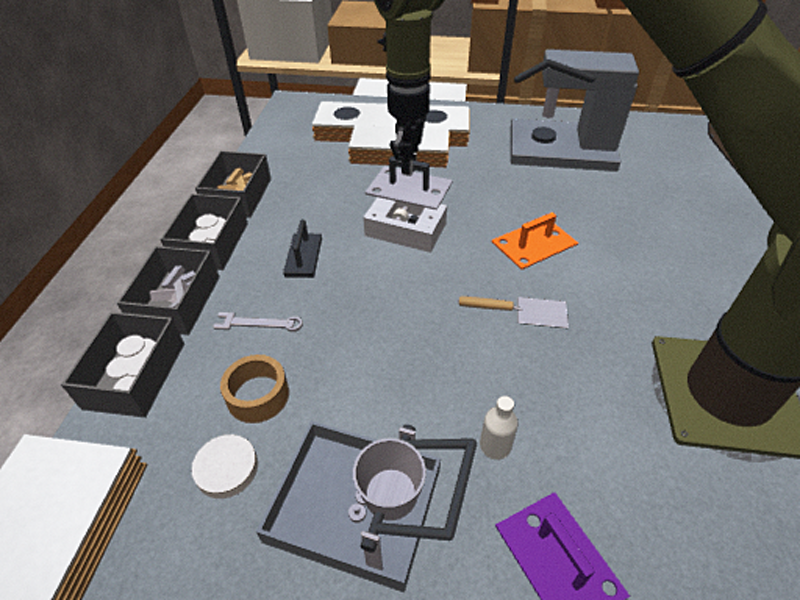

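The top view of the plate is blocked by the arm. In the side view the plate is held at (408,187) above the housing (405,220). I'll descend part way and align using the side view.

send_rows --series '[{"x":5,"y":1.7,"z":0.7,"wx":0.1,"wy":-0.1,"wz":0.1,"claw":0},{"x":5,"y":1.7,"z":0.7,"wx":0.1,"wy":-0.1,"wz":0.1,"claw":0},{"x":5,"y":1.7,"z":0.7,"wx":0.1,"wy":-0.1,"wz":0.1,"claw":0},{"x":5,"y":1.7,"z":0.7,"wx":0.1,"wy":-0.1,"wz":0.1,"claw":0},{"x":5,"y":1.5,"z":0.5,"wx":0,"wy":0,"wz":0,"claw":0},{"x":0,"y":0,"z":0,"wx":0,"wy":0,"wz":0,"claw":0},{"x":0,"y":0,"z":0,"wx":0,"wy":0,"wz":0,"claw":0},{"x":0,"y":0,"z":0,"wx":0,"wy":0,"wz":0,"claw":0}]'

```text
time_s: 19.05
ee_pos: [0.5745, -0.3441, 0.1323]
orientation: [-0.437, -0.555, -0.44, 0.555]
wrist_force: [0.7, 0.8, -5.1]
gripper_width: 0.0123
```

```bash
python3 - <<'E'
from h import *
from station import *
plan([((.5732,-.3482,.1184),-103.6)],[4])
c=read_camera("side");crop(c,220,85,300,165,8,"pics/o.png");pickle.dump(c,open("c6.pkl","wb"))
d=pickle.load(open("c0.pkl","rb"))["side"];crop(d,220,85,300,165,8,"pics/o0.png")
E
```

```text
pos [ 0.5745 -0.3441  0.1323] x [-0.002  0.002 -1.   ] z [-0.231 -0.973 -0.002] zyaw -103.3
t 19.05 F [ 0.7  0.8 -5.1] w 0.0123 q [ 0.25  0.93  0.45  1.53 -0.51  0.81 -0.91]
{'x': 3.5, 'y': -0.1, 'z': 1.1, 'wx': 0.06, 'wy': -0.03, 'wz': 0.04}
{'x': 3.5, 'y': -0.0, 'z': 1.0, 'wx': 0.07, 'wy': -0.02, 'wz': 0.04}
{'x': 3.4, 'y': -0.1, 'z': 1.1, 'wx': 0.06, 'wy': -0.03, 'wz': 0.04}
{'x': 3.5, 'y': -0.1, 'z': 1.1, 'wx': 0.07, 'wy': -0.03, 'wz': 0.04}
-- [ 0.5732 -0.3482  0.1184]
```

View pics/o.png

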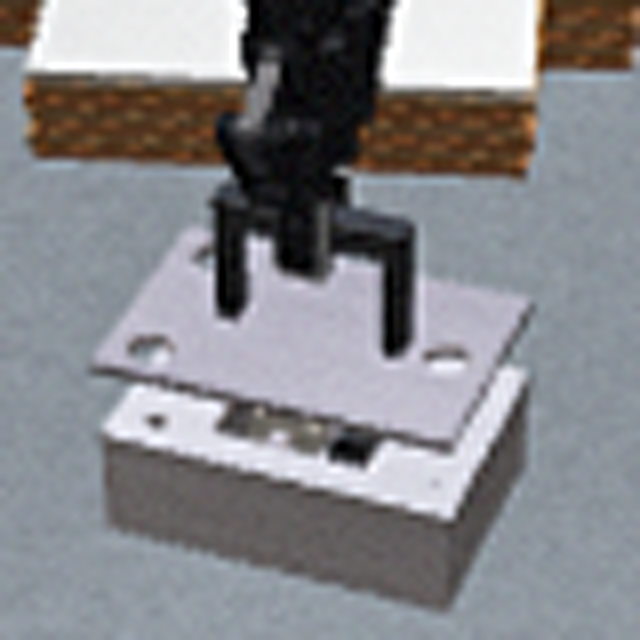

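View pics/o0.png

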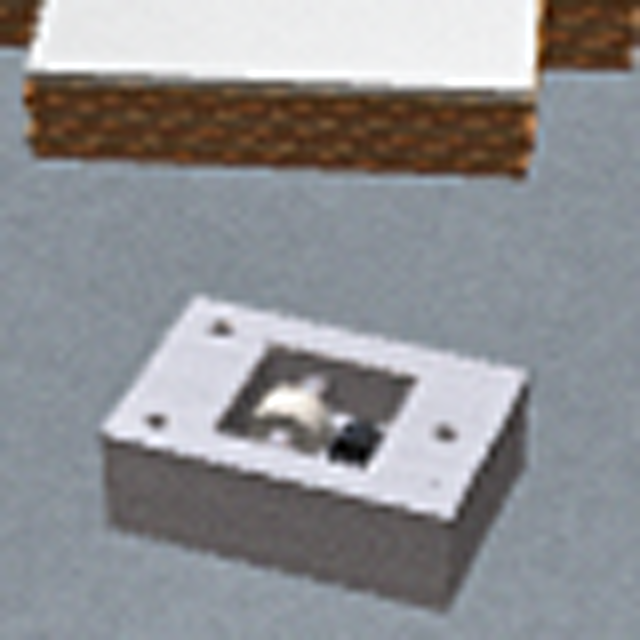

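```bash
python3 - <<'E'
from h import *
c=pickle.load(open("c6.pkl","rb"))
P=lambda x,y,z:onz(c,220+(x+.5)/8-.5,85+(y+.5)/8-.5,z)[:2]
def fit(m,W,n):
    m=np.array(m)/1000;W=np.array(W);a=m-m.mean(0);b=W-W.mean(0)
    th=np.arctan2((a[:,0]*b[:,1]-a[:,1]*b[:,0]).sum(),(a*b).sum());R=np.array([[np.cos(th),-np.sin(th)],[np.sin(th),np.cos(th)]]);cc=W.mean(0)-R@m.mean(0)
    print(n,cc.round(4),np.degrees(th).round(2),(1000*(W-(m@R.T+cc))).round(1).tolist())
# housing: threads, side view (0: left-front, 1: left-back, 2: right)
fit([[56,34],[56,-34],[-56,0]],[P(155,420,.05),P(220,328,.05),P(445,432,.05)],"housing side")
fit([[75,50],[75,-50],[-75,-50],[-75,50]],[P(102,432,.05),P(195,297,.05),P(530,373,.05),P(455,518,.05)],"housing corners")
z=.0889
fit([[75,50],[75,-50],[-75,-50],[-75,50]],[P(93,366,z),P(188,228,z),P(534,299,z),P(453,442,z)],"plate corners")
fit([[56,34],[-56,0]],[P(151,350,z),P(446,360,z)],"plate holes")
E
```

```text
housing side [ 0.5733 -0.3486] -13.23 [[0.6, -0.3], [-0.3, 0.6], [-0.4, -0.3]]
housing corners [ 0.5717 -0.3487] -13.27 [[0.1, -0.9], [0.7, 0.2], [0.3, 0.7], [-1.0, 0.0]]
plate corners [ 0.5723 -0.344 ] -12.15 [[-0.2, 0.8], [-0.6, 0.4], [-0.7, 0.3], [1.5, -1.5]]
plate holes [ 0.5733 -0.3441] -12.73 [[-0.2, -0.0], [0.2, 0.0]]
```

The plate centre is about 4.5 mm off in y and 0.7° off in yaw, which is consistent with the TCP reading. I'll correct this and go down to 20 mm clearance.

```bash
python3 - <<'E'
from h import *
plan([((.5738,-.3486,.1186),-104.1)],[5])
E
```

```text
pos [ 0.5745 -0.3442  0.1325] x [-0.002  0.002 -1.   ] z [-0.231 -0.973 -0.002] zyaw -103.3
t 19.1 F [ 0.4  0.3 -5.5] w 0.0121 q [ 0.25  0.93  0.45  1.53 -0.51  0.81 -0.91]
{'x': 2.8, 'y': 0.1, 'z': 0.9, 'wx': 0.15, 'wy': -0.02, 'wz': 0.03}
{'x': 2.7, 'y': 0.0, 'z': 0.9, 'wx': 0.15, 'wy': -0.02, 'wz': 0.03}
{'x': 2.8, 'y': 0.1, 'z': 0.9, 'wx': 0.15, 'wy': -0.02, 'wz': 0.03}
{'x': 2.8, 'y': 0.1, 'z': 0.9, 'wx': 0.16, 'wy': -0.02, 'wz': 0.03}
{'x': 2.8, 'y': 0.1, 'z': 0.8, 'wx': 0.15, 'wy': -0.02, 'wz': 0.03}
-- [ 0.5738 -0.3486  0.1186]
```

send_rows --series '[{"x":2.5,"y":0,"z":0.9,"wx":0.15,"wy":0,"wz":0,"claw":0},{"x":2.5,"y":0,"z":0.9,"wx":0.15,"wy":0,"wz":0,"claw":0},{"x":2.5,"y":0,"z":0.9,"wx":0.15,"wy":0,"wz":0,"claw":0},{"x":2.5,"y":0,"z":0.9,"wx":0.15,"wy":0,"wz":0,"claw":0},{"x":2.5,"y":0,"z":0.9,"wx":0.15,"wy":0,"wz":0,"claw":0},{"x":0,"y":0,"z":0,"wx":0,"wy":0,"wz":0,"claw":0},{"x":0,"y":0,"z":0,"wx":0,"wy":0,"wz":0,"claw":0},{"x":0,"y":0,"z":0,"wx":0,"wy":0,"wz":0,"claw":0}]'

```text
time_s: 19.9
ee_pos: [0.5733, -0.3495, 0.1193]
orientation: [-0.434, -0.558, -0.435, 0.558]
wrist_force: [0.4, 0.5, -5.1]
gripper_width: 0.0123
```

```bash
python3 - <<'E'
from h import *
plan([((.5738,-.3486,.1186),-104.1)],[4])
E
```

```text
pos [ 0.5733 -0.3495  0.1193] x [-0.002  0.002 -1.   ] z [-0.245 -0.969 -0.001] zyaw -104.2
t 19.9 F [ 0.4  0.5 -5.1] w 0.0123 q [ 0.26  0.95  0.45  1.53 -0.52  0.79 -0.91]
{'x': 0.2, 'y': 0.1, 'z': -0.3, 'wx': -0.02, 'wy': -0.02, 'wz': 0.03}
{'x': 0.2, 'y': 0.1, 'z': -0.2, 'wx': -0.03, 'wy': -0.02, 'wz': 0.03}
{'x': 0.1, 'y': 0.0, 'z': -0.3, 'wx': -0.02, 'wy': -0.01, 'wz': 0.02}
{'x': 0.2, 'y': 0.1, 'z': -0.2, 'wx': -0.03, 'wy': -0.02, 'wz': 0.03}
-- [ 0.5738 -0.3486  0.1186]
```

```bash
python3 - <<'E'
from h import *
from station import *
c=read_camera("side");crop(c,220,85,300,165,8,"pics/p.png");crop(c,160,255,320,384,5,"pics/p2.png")
t=read_camera("top");crop(t,90,155,195,265,5,"pics/p3.png");crop(t,320,130,420,240,5,"pics/p4.png")
pickle.dump(c,open("c7.pkl","wb"))
C=cloud(c);o=C[...]
m=(C[...,2]>.06)&(C[...,2]<.085)&(abs(C[...,0]-.573)<.08)&(abs(C[...,1]+.349)<.08)
q=C[m];A=np.c_[q[:,:2]-[.573,-.349],np.ones(len(q))]
for _ in range(4):
    s=np.linalg.lstsq(A,q[:,2],rcond=None)[0];k=abs(A@s-q[:,2])<.003;A,q=A[k],q[k]
print("plate top plane",s,len(q))
E
```

```text
plate top plane [-0.00556419 -0.00074443  0.07594716] 749
```

View pics/p.png

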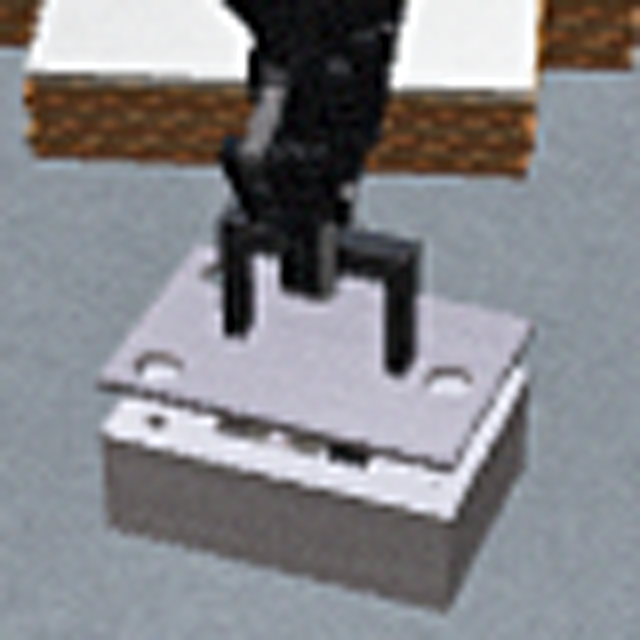

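View pics/p3.png

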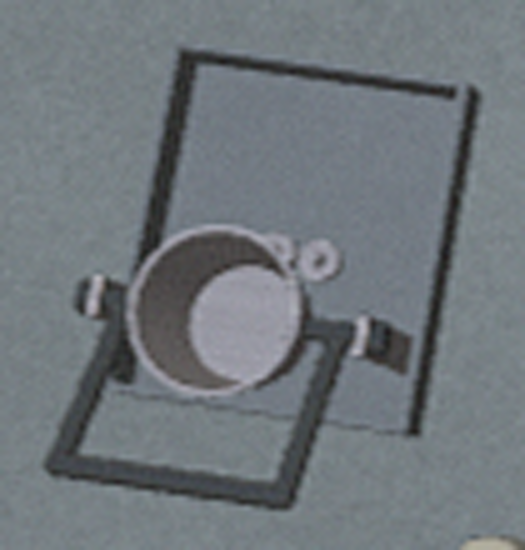

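View pics/p4.png

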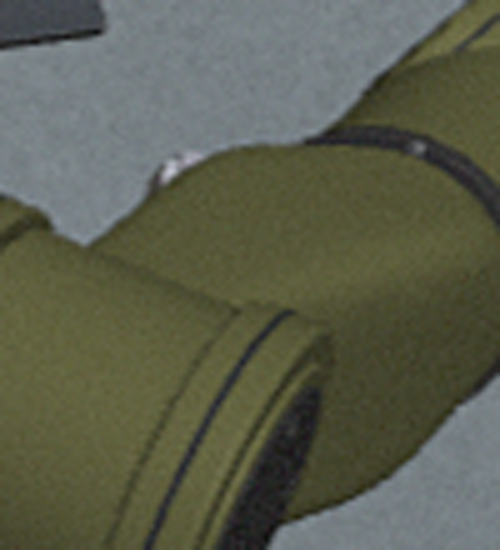

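View pics/p2.png

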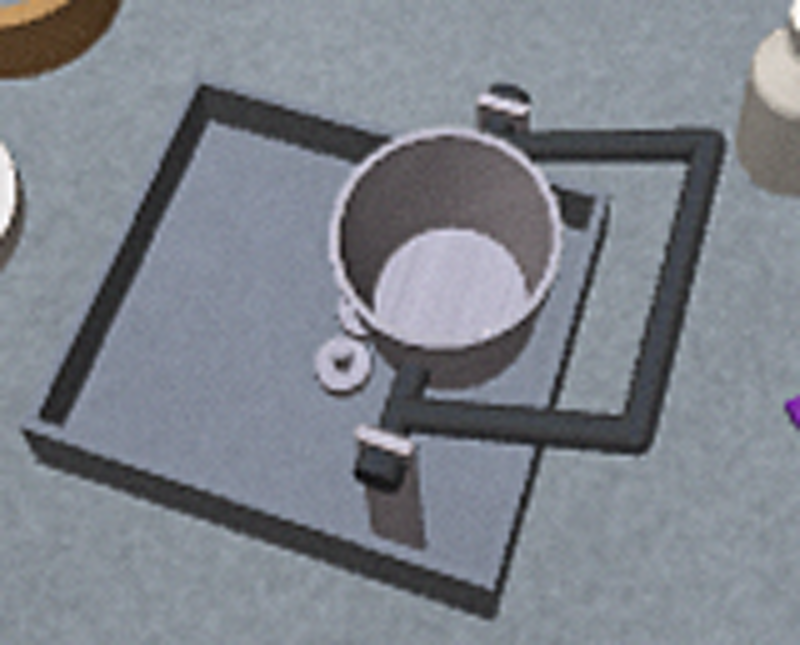

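```bash
python3 - <<'E'
from h import *
c=pickle.load(open("c7.pkl","rb"));t=pickle.load(open("c0.pkl","rb"))["top"]
P=lambda x,y,z:onz(c,220+(x+.5)/8-.5,85+(y+.5)/8-.5,z)[:2]
def fit(m,W,n):
    m=np.array(m)/1000;W=np.array(W);a=m-m.mean(0);b=W-W.mean(0)
    th=np.arctan2((a[:,0]*b[:,1]-a[:,1]*b[:,0]).sum(),(a*b).sum());R=np.array([[np.cos(th),-np.sin(th)],[np.sin(th),np.cos(th)]]);cc=W.mean(0)-R@m.mean(0)
    print(n,cc.round(4),np.degrees(th).round(2),(1000*(W-(m@R.T+cc))).round(1).tolist())
z=.0759
fit([[75,50],[75,-50],[-75,-50],[-75,50]],[P(98,384,z),P(194,246,z),P(537,323,z),P(455,464,z)],"plate corners")
fit([[56,34],[-56,0]],[P(159,367,z),P(449,381,z)],"plate holes")
for x,y in((318,258),(283,245)):print("top screw",onz(t,90+x/5-.4,155+y/5-.4,.015))
for x,y in((342,362),(352,318)):print("side screw",onz(c,160+x/5-.4,255+y/5-.4,.015))
E
```

```text
plate corners [ 0.5714 -0.3482] -13.16 [[0.1, 0.8], [0.4, -0.5], [-1.0, 1.1], [0.4, -1.4]]
plate holes [ 0.5715 -0.3492] -14.04 [[-0.4, -0.0], [0.4, 0.0]]
top screw [0.55165804 0.24603847 0.015     ]
top screw [0.55963267 0.26601396 0.015     ]
side screw [0.55649127 0.27207918 0.015     ]
side screw [0.55589894 0.25272077 0.015     ]
```

Two screws are identified in the tray from both views. For the third, I'll enlarge the earlier mid-tilt picture, which showed the area under the cup.

```bash
python3 - <<'E'
import cv2
a=cv2.imread("pics/i.png")[380:520,220:440];cv2.imwrite("pics/i2.png",cv2.resize(a,None,fx=3.5,fy=3.5,interpolation=cv2.INTER_CUBIC))
E
```

```text
(no output)
```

View pics/i2.png

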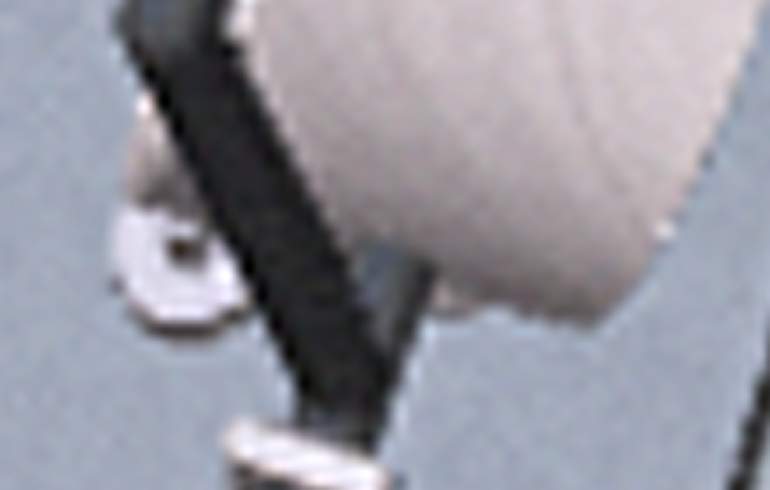

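In that crop a light patch at (455,300), below the cup and beside its side arm, looks like part of the third screw, already in the tray. The plate is within about 1.5 mm and 1° of the housing, level to about 0.3°, with about 21 mm clearance. I'll let it settle and check once more.

send_rows --series '[{"x":0,"y":0.7,"z":0,"wx":0,"wy":0,"wz":0,"claw":0},{"x":0,"y":0,"z":0,"wx":0,"wy":0,"wz":0,"claw":0},{"x":0,"y":0,"z":0,"wx":0,"wy":0,"wz":0,"claw":0},{"x":0,"y":0,"z":0,"wx":0,"wy":0,"wz":0,"claw":0},{"x":0,"y":0,"z":0,"wx":0,"wy":0,"wz":0,"claw":0},{"x":0,"y":0,"z":0,"wx":0,"wy":0,"wz":0,"claw":0},{"x":0,"y":0,"z":0,"wx":0,"wy":0,"wz":0,"claw":0},{"x":0,"y":0,"z":0,"wx":0,"wy":0,"wz":0,"claw":0}]'

```text
time_s: 20.8
ee_pos: [0.5744, -0.3496, 0.1198]
orientation: [0.434, 0.558, 0.435, -0.558]
wrist_force: [0.2, 0.5, -5.5]
gripper_width: 0.0123
```

```bash
python3 - <<'E'
from h import *
from station import *
plan([],[]);print(np.abs(observe()["dq"]).max())
c=read_camera("side");crop(c,220,85,300,165,8,"pics/r.png");plan([],[])
E
```

```text
pos [ 0.5744 -0.3496  0.1198] x [-0.001  0.001 -1.   ] z [-0.245 -0.97  -0.001] zyaw -104.2
t 20.8 F [ 0.2  0.5 -5.5] w 0.0123 q [ 0.26  0.95  0.45  1.52 -0.52  0.79 -0.91]
0.0017543197721216256
pos [ 0.5743 -0.3496  0.1197] x [-0.001  0.001 -1.   ] z [-0.245 -0.97  -0.001] zyaw -104.2
t 20.85 F [ 0.3 -0.7 -5.8] w 0.0122 q [ 0.26  0.95  0.45  1.52 -0.52  0.79 -0.91]
```

View pics/r.png

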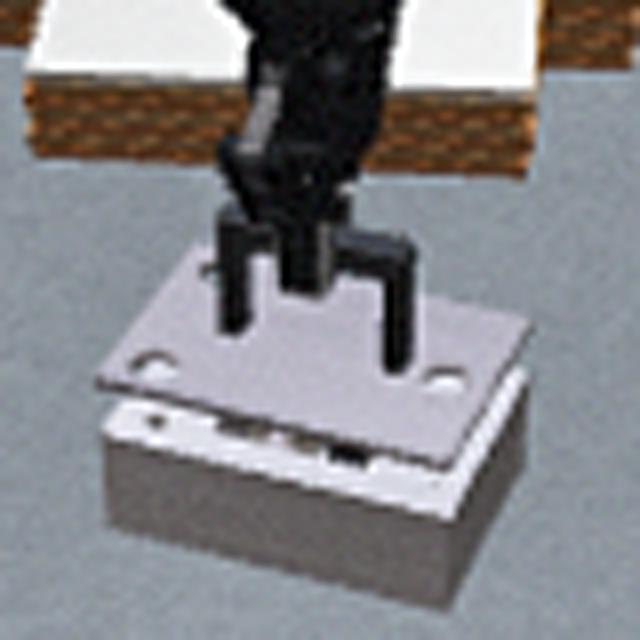

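```bash
python3 -c "
from station import *
print(job_done())"
```

```text
the job is handed in; nothing more can be done
None
```

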